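# Sort tinted lenses off the sorting board into their bins

## Robot

A 6-joint arm with a two-finger parallel gripper is mounted at the origin on the work surface. World frame = base frame: x ahead of the robot, y to its left, z up, the work surface at z = 0. Lengths are in mm, angles in rad, forces in N, time in s.
With the tool pointing down it reaches from about 350 to 775 mm from the base axis. Payload 7.3 kg.
Tool frame: the origin (TCP) lies at the very end of the fingers, on their centre line; the grasp point (between the pads) lies 19 mm behind it; x points along the fingers, z is the direction in which the jaws open and shut, and the axes are right-handed (so a half turn about x gives the same grasp; the last joint's range is limited). The gripper opens to 92 mm and grips with 3 to 60 N. Pads are 19 mm wide; open, the fingers measure 130 mm over their backs; the gripper's body (75 mm by 190 mm) begins 47 mm behind the grasp point.
Start: joints at [-1.331, 0.342, 1.524, -0, 1.275, -0.146], TCP at [197.582, -486.425, 193.741] pointing down, gripper open.
Joint ranges: [-2.53, 2.53], [-0.77, 2.02], [0.04, 2.7], [-1, 4.14], [0.28, 2.66], [-3.11, 3.11]. Speed limits (rad/s): [2.57, 2.57, 3.14, 3.14, 3.14, 3.14].

## Interface

Orientations are given as [roll, pitch, yaw] about the fixed x, y, z axes, in that order (R = Rz(yaw) Ry(pitch) Rx(roll)).
In Python, from plant import * gives the robot as it stands.
- The arm moves only by the shell command python3 -m creep 'ROWS'. ROWS is JSON, a list of rows, each an object of numbers: "tx", "ty", "tz": the shift along the tool's x, y, z in cm; "wx", "wy", "wz": the turn, a rotation vector about the tool's x, y, z in rad; "gripper": the closure, from -1 (fully open) to 1 (shut). A call has 1 to 8 rows; each row is the pose to reach, as a shift and turn from the pose commanded when the call began, along the tool's axes at that moment; what a row does not reach only later rows make up. A row lasts 1/12 s, in which the tool goes at most 41.7 mm and 7.16 degrees, less where a joint would pass 70% of its speed; a pose out of reach is approached as far as the arm can. A call with a gripper value outside its range is refused whole. The fingers move at their own pace and stop on an object; the grip force is fixed at half the most. Time passes only in rows, so rows that repeat a pose let the fingers close. It gives the time, the measured TCP pose, the force and the opening at its end, in the units of the state.
- get_obs(): the state, without advancing time (a new reading comes with each control period).
- capture(name): name is "scene" or "side" or "wrist"; returns a dict with "frame" (384x512x3 uint8, red, green, blue), "z_map" (384x512 float32, mm along the optical axis (not along the pixel's ray), 0 where there is no reading), "vertical_fov" (degrees; the focal length in pixels is half the picture's height over the tangent of half this angle, whatever the lens; pixels are square), "cx", "cy" (the principal point, pixels), "k1" (the pictures are not rectified: a ray, as slopes to the right and down, at radius r is drawn at 1 + k1 r^2 times it, then the intrinsics apply), "xyz" and "rotation" of the camera in the world. Camera axes: x right, y down, z forward; pixel columns grow to the right and rows downward; lengths in mm; the calibration is good to about 2 mm. A picture is of the moment at which its call begins.
- close_job(): hands the job in, once; it reports no verdict.
The state is a dict: "time": time; "joint_positions": joint angles; "dq": joint speeds; "tau": joint torques, N m; "tool_pos": TCP position; "tcp_rot": TCP orientation; "contact_force": force on the tool from outside, world axes, zero at the start; "moment": the same for the moment, N m; "grip_width": finger opening in mm.
Only numpy, scipy, OpenCV 4.12 (cv2) and the standard library are available. Lean on these libraries where they do the work, as an engineer would, in place of code of your own. Each camera call takes 0.05 s, during which the arm holds its last target.

## Task

Sort the four dark lenses lying on the sorting board: slide each one off the open end of the board so that it drops into the bin whose fixed specimen has its shape, the two round blanks into the bin marked by the round disc and the two cut rounded-rectangle lenses into the bin marked by the rounded rectangle. Slide them along the board; do not pick them up, they are freshly coated. Leave the screw pot on the board, the spectacles, their case and the cleaner bottle where they stand.

Things in the scene. Friction and masses are not known exactly. Their poses are not given: they have to be found in the camera images.
- board: Grey sorting board fixed on the counter, 300 (its x) by 350 mm (its y), flat top 55 mm up. All its edges are plain, without lips. A bin stands beyond each of its ends at y = -175 and +175 mm; nothing catches a lens at the near and far edges (x = -150, +150 mm). Origin: its centre at counter level; x roughly away from the robot, y to its left, z up.
- bin_round: White open bin fixed 2 mm off either open end (+y or -y) of the board, for round blanks: its specimen is a dark disc 48 mm across. Outer 300 (its x) by 112 mm (its y), 50 mm high, walls and floor 5 mm; rim 5 mm below the board's top. The specimen is fixed on a 60 x 80 mm ledge outside its far (+x) end. Origin: centre of its underside, axes parallel to the board's.
- bin_cut: White open bin fixed 2 mm off either open end (+y or -y) of the board, for cut lenses: its specimen is a dark rounded rectangle about 49 x 36 mm. Outer 300 (its x) by 112 mm (its y), 50 mm high, walls and floor 5 mm; rim 5 mm below the board's top. The specimen is fixed on a 60 x 80 mm ledge outside its far (+x) end. Origin: centre of its underside, axes parallel to the board's.
- round1_mid (a point): Uncut round lens blank, dark sun tint, a flat disc 64 mm across and 12 mm thick, 35 g, loose on the board; this point is its centre, half-way up (6 mm above the board).
- round2_mid (a point): Uncut round lens blank, dark sun tint, a flat disc 64 mm across and 12 mm thick, 35 g, loose on the board; this point is its centre, half-way up (6 mm above the board).
- cut1_mid (a point): Lens already cut to frame shape, same dark tint and thickness (12 mm) as the round blanks: a rounded rectangle 54 mm (its x) by 40 mm (its y), corners rounded to 6 mm, 35 g, loose on the board at any yaw; this point is its centre, half-way up (6 mm above the board).
- cut2_mid (a point): Lens already cut to frame shape, same dark tint and thickness (12 mm) as the round blanks: a rounded rectangle 54 mm (its x) by 40 mm (its y), corners rounded to 6 mm, 35 g, loose on the board at any yaw; this point is its centre, half-way up (6 mm above the board).
- pot_mid (a point): Bystander: white screw pot with a steel cap standing in the middle strip of the board, 40 mm across, 40 mm high, 250 g; this point is its centre, 20 mm above the board.
- cleaner_mid (a point): Bystander: blue cleaner bottle on the counter beyond the left bin, 44 mm across, 120 mm high; this point is its centre, half-way up.
- case_mid (a point): Bystander: black spectacle case lying on the counter beyond the right bin, 160 mm long (roughly along world x), 62 mm wide, 42 mm high; this point is its centre.
- specs_mid (a point): Bystander: plum-coloured spectacles standing on the counter beyond the board's far edge, about 136 mm wide (y), 140 mm from the front to the temple tips (which point away from the robot), 43 mm high; this point is the middle of the front, 22 mm up.
There are look-alikes about, which are no part of the job. What is shaped like the part that bears cut1_mid but green, red or turquoise is not meant.

How it is judged (in metres and radians):
At the end, for the whole second after the job is handed in: Both round blanks lie in the bin with the round specimen and both cut lenses in the bin with the rounded-rectangle specimen: each lens's centre is inside that bin's walls and below its rim (50 mm above the counter), and it is at rest (slower than 20 mm/s) (x of round1_mid in the frame of bin_round between -0.145 and 0.145 m and y of round1_mid in the frame of bin_round between -0.051 and 0.051 m and z of each of round1_mid, round2_mid in the frame of bin_round below 0.05 m and linear speed of each of round1, round2, cut1, cut2 below 0.02 m/s and x of round2_mid in the frame of bin_round between -0.145 and 0.145 m and y of round2_mid in the frame of bin_round between -0.051 and 0.051 m and x of cut1_mid in the frame of bin_cut between -0.145 and 0.145 m and y of cut1_mid in the frame of bin_cut between -0.051 and 0.051 m and z of each of cut1_mid, cut2_mid in the frame of bin_cut below 0.05 m and x of cut2_mid in the frame of bin_cut between -0.145 and 0.145 m and y of cut2_mid in the frame of bin_cut between -0.051 and 0.051 m); the robot touches nothing.
It fails at once if a lens is picked up (its centre rises more than 30 mm above where it lies on the board) (height (world z) of any of round1_mid, round2_mid, cut1_mid, cut2_mid above 0.091 m).
It fails at once if the screw pot is moved by more than 15 mm or knocked over (distance of pot_mid from where it was at the start of the episode above 0.015 m).
It fails at once if the cleaner bottle is moved by more than 15 mm or knocked over (distance of cleaner_mid from where it was at the start of the episode above 0.015 m).
It fails at once if the spectacle case is moved by more than 15 mm or knocked over (distance of case_mid from where it was at the start of the episode above 0.015 m).
It fails at once if the pair of spectacles is moved by more than 15 mm or knocked over (distance of specs_mid from where it was at the start of the episode above 0.015 m).
It also fails if it takes over 72 s, if anything falls off the work surface, if the arm or the gripper's body presses on something with over 40 N, if the wrist force passes 120 N, or if a joint passes its speed limit or range.

## Working session

There is one attempt and no reset: what is moved stays moved. The work goes in short steps, Python scripts to look and compute and a shell command to move; the robot and the scene stay as the last step left them, time stands still between calls to the robot, and variables do not carry over. Pictures are saved under pics/ and viewed, and the job is handed in when it is done.

```bash
ls; mkdir -p pics
python3 - <<'E'
from plant import *
import cv2
o=get_obs();print(o)
for n in ("scene","side","wrist"):
    c=capture(n);print(n,c["vertical_fov"],c["cx"],c["cy"],c["k1"],c["xyz"],c["rotation"])
    cv2.imwrite(f"pics/{n}0.png",cv2.cvtColor(c["frame"],cv2.COLOR_RGB2BGR))
E
```

```text
pics
{'time': 0.0, 'joint_positions': array([-1.33098658e+00,  3.42712589e-01,  1.52501207e+00, -2.83583860e-05,
        1.27537967e+00, -1.45993886e-01]), 'dq': array([-1.58050976e-06, -6.49931630e-04,  1.25723257e-03, -1.11029718e-03,
       -1.47729250e-03,  3.53762933e-04]), 'tau': array([ 1.52295601e-03, -4.31248963e+01, -2.44218081e+01,  7.18119065e-02,
        5.59900166e-02, -1.33118510e-04]), 'tool_pos': array([ 197.46614005, -485.96274032,  193.05198112]), 'tcp_rot': array([3.01353556, 1.56928441, 1.82855114]), 'contact_force': array([ 0.09324508, -0.50646676,  0.45896139]), 'moment': array([ 0.01715597,  0.0187815 , -0.00159688]), 'grip_width': 91.82959102808533}
scene 48.695560500338914 265.05571855656126 190.05621993512682 -0.05428033049256803 [1398.33119188  992.29013548  890.33271414] [-2.139599   -0.01891263  2.46297679]
side 51.512273784142565 254.1049019687561 192.73998820275102 -0.038240831676249656 [ 490.24149173 1194.36885903  813.24122633] [-2.13129499 -0.00392663 -3.05828931]
wrist 68.07516354984378 254.1798233331829 191.74192739301787 -0.0061588916481024455 [ 258.50183422 -461.23041327  383.65198021] [ 2.89326597e+00  8.44079025e-04 -1.18655368e+00]
```

View pics/scene0.png

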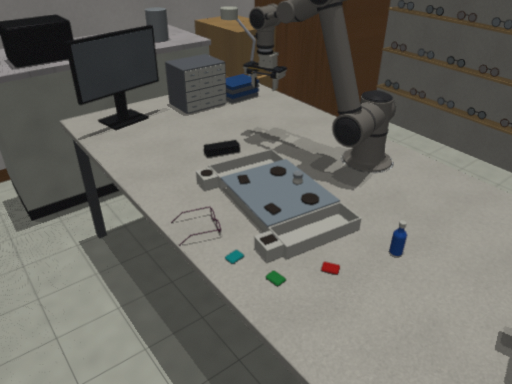

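View pics/side0.png

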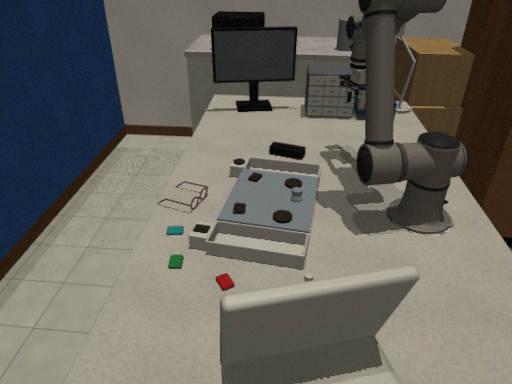

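View pics/wrist0.png

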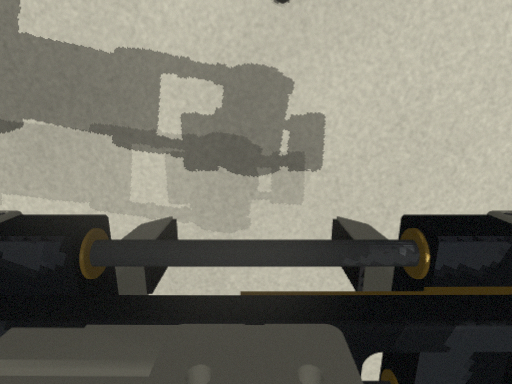

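The side picture shows the left (+y) bin with a rectangle specimen at (202,229) and the right (−y) bin with a disc at (239,162). On the board there are cut lenses at (255,177) and (239,208), rounds at (293,183) and (283,216), and the pot at (297,195). Next I measure them and view an enlarged crop.

```bash
cat > h.py <<'E'
from plant import *
import cv2, numpy as np
from scipy.spatial.transform import Rotation as R
def cam(n):
    c=capture(n); h=c["frame"].shape[0]; f=h/2/np.tan(np.radians(c["vertical_fov"]/2))
    c["K"]=np.array([[f,0,c["cx"]],[0,f,c["cy"]],[0,0,1.]]); c["D"]=np.array([c["k1"],0,0,0,0.])
    c["R"]=R.from_euler("xyz",c["rotation"]).as_matrix(); return c
def onplane(c,uv,z):
    p=cv2.undistortPoints(np.array(uv,float).reshape(-1,1,2),c["K"],c["D"])[:,0]
    d=np.c_[p,np.ones(len(p))]@c["R"].T; o=np.array(c["xyz"])
    return o+d*((z-o[2])/d[:,2])[:,None]
def px(c,P):
    P=np.atleast_2d(P).astype(float); q=(P-np.array(c["xyz"]))@c["R"]
    return cv2.projectPoints(q,np.zeros(3),np.zeros(3),c["K"],c["D"])[0][:,0]
# orthophoto on plane z, 2px/mm : rows: x decreasing down (far up), cols: y decreasing right
def ortho(c,z,x0,x1,y0,y1,s=1.5):
    xs=np.arange(x1,x0,-1/s); ys=np.arange(y1,y0,-1/s)
    X,Y=np.meshgrid(xs,ys,indexing="ij")
    m=px(c,np.c_[X.ravel(),Y.ravel(),np.full(X.size,z)]).reshape(X.shape+(2,)).astype(np.float32)
    return cv2.cvtColor(cv2.remap(c["frame"],m[...,0],m[...,1],cv2.INTER_CUBIC),cv2.COLOR_RGB2BGR)
E
python3 - <<'E'
from h import *
for n,uv in (("scene",[(244,180),(278,171),(272,209),(310,199),(220,188),(278,228)]),("side",[(255,177),(293,183),(239,208),(283,216)])):
    c=cam(n); print(n,onplane(c,uv,67).round())
    cv2.imwrite(f"pics/{n}_ortho.png",ortho(c,67,300,750,-300,300,1.3))
E
```

```text
scene [[ 597. -103.   67.]
 [ 451.  -77.   67.]
 [ 633.  106.   67.]
 [ 489.  140.   67.]
 [ 699. -110.   67.]
 [ 685.  198.   67.]]
side [[ 592. -102.   67.]
 [ 449.  -71.   67.]
 [ 628.  109.   67.]
 [ 482.  142.   67.]]
```

View pics/scene_ortho.png

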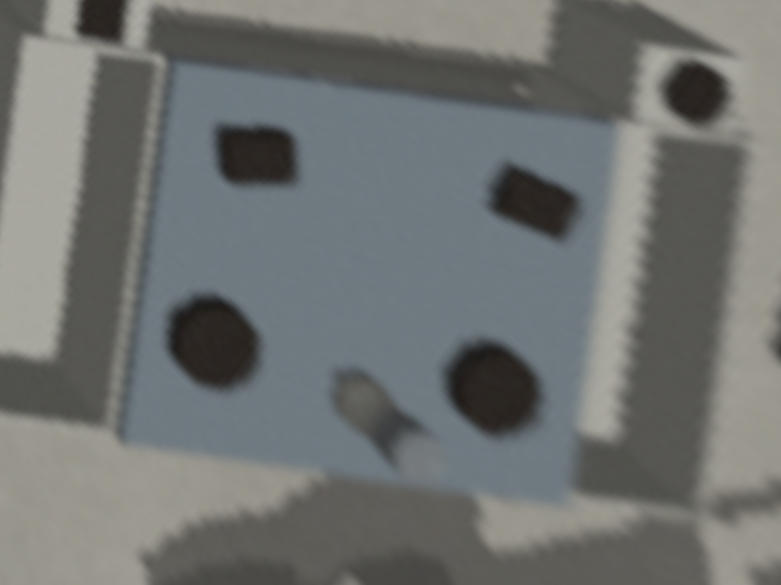

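View pics/side_ortho.png

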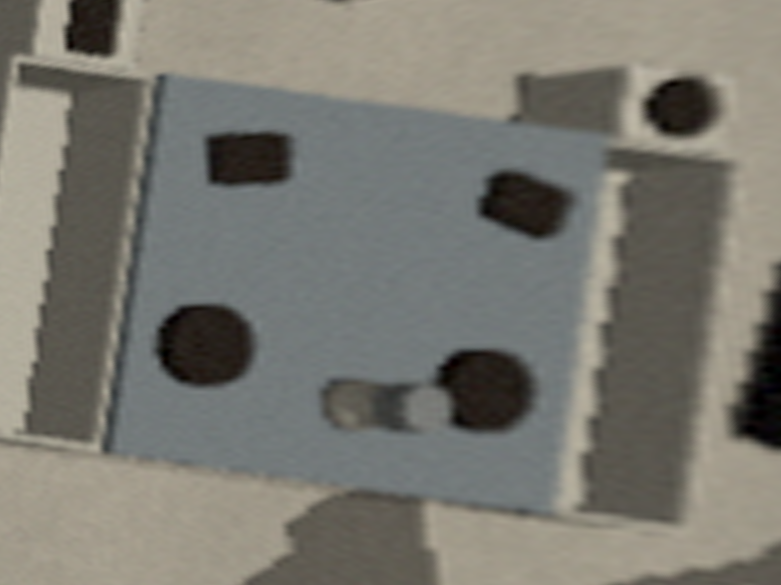

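Run:
```python
from h import *
s=2
for n in ("scene","side"):
    c=cam(n)
    im=ortho(c,61,330,720,-230,230,s)
    g=im.max(2); m=(g<75).astype(np.uint8)
    k,l,st,ce=cv2.connectedComponentsWithStats(m)
    for i in range(1,k):
        if 3000<st[i,4]<16000:
            ct=cv2.findContours((l==i).astype(np.uint8),0,2)[0][0]
            r=cv2.minAreaRect(ct)
            print(n,"lens x,y",720-ce[i][1]/s,230-ce[i][0]/s,"size",np.array(r[1])/s,"ang",r[2],"area",st[i,4]/s**2)
    # board
    im=ortho(c,55,330,720,-230,230,s).astype(int)
    b=((im[...,0]-im[...,2])>10).astype(np.uint8)
    b=cv2.morphologyEx(b,cv2.MORPH_CLOSE,np.ones((61,61)))
    b=cv2.morphologyEx(b,cv2.MORPH_OPEN,np.ones((21,21)))
    ct=max(cv2.findContours(b,0,2)[0],key=cv2.contourArea); r=cv2.minAreaRect(ct)
    print(n,"board c",720-r[0][1]/s,230-r[0][0]/s,np.array(r[1])/s,r[2], [(720-q[1]/s,230-q[0]/s) for q in cv2.boxPoints(r)])
    # pot cap via plane z=95
    cv2.imwrite(f"pics/{n}_pot.png",cv2.resize(ortho(c,95,380,520,-60,100,4),None,fx=1,fy=1))
    v=c["z_map"]; H,W=v.shape; u,w=np.meshgrid(np.arange(W),np.arange(H))
    p=cv2.undistortPoints(np.c_[u.ravel(),w.ravel()].astype(float).reshape(-1,1,2),c["K"],c["D"])[:,0]
    P=(np.c_[p,np.ones(len(p))]*v.ravel()[:,None])@c["R"].T+np.array(c["xyz"])
    q=P[(P[:,2]>75)&(P[:,2]<105)&(P[:,0]>350)&(P[:,0]<680)&(abs(P[:,1])<150)&(v.ravel()>0)]
    print("pot pts",len(q),np.median(q,0) if len(q) else None,q.min(0) if len(q) else 0,q.max(0) if len(q) else 0)
o=get_obs(); M=R.from_euler("xyz",o["tcp_rot"]).as_matrix(); print(M.round(3))
```

```text
scene lens x,y 625.3205833506331 96.822347934399 size [60.5 44. ] ang 0.0 area 2408.5
scene lens x,y 589.0142506404782 -118.12868274978649 size [65.79443359 38.78622818] ang 23.96249008178711 area 2342.0
scene lens x,y 480.42394971882237 130.18977836586174 size [75.98989868 62.1619072 ] ang 50.194427490234375 area 3778.75
scene lens x,y 444.62386815191195 -86.6066705752068 size [76.44606018 61.60699463] ang 42.87890625 area 3837.75
scene board c 520.4098968505859 1.2044219970703125 [354.17120361 302.98883057] 8.053400993347168 [(np.float32(395.21854), np.float32(197.76735)), (np.float32(695.21924), np.float32(155.31984)), (np.float32(645.60126), np.float32(-195.35852)), (np.float32(345.60056), np.float32(-152.91101))]
pot pts 82 [441.73933106  24.64742957  94.41503351] [418.78074085   2.00383491  75.18302191] [455.84748932  39.8468894  100.2440359 ]
side lens x,y 629.4616511721908 100.58548908649959 size [41.07472992 65.22551727] ang 86.98721313476562 area 2474.0
side lens x,y 593.9880483689539 -113.71766029246345 size [67.27626038 44.74647903] ang 22.06789779663086 area 2667.0
side lens x,y 484.6938840450582 134.44291351110547 size [63.  75.5] ang 90.0 area 3928.25
side lens x,y 450.2758088862637 -83.47811248933516 size [63.  76.5] ang 90.0 area 3809.25Traceback (most recent call last):
  File "<stdin>", line 18, in <module>
ValueError: max() iterable argument is empty
```

```bash
cat >> h.py <<'E'
import sys
BY=np.radians(8.05)
def state():
    o=get_obs(); M=R.from_euler("xyz",o["tcp_rot"]).as_matrix(); return o,M
# target: tcp pos (mm), jaw (tool z) yaw direction in world deg; tool x down
def go(p,yaw,base=None):
    o,M=state()
    z=np.array([np.cos(np.radians(yaw)),np.sin(np.radians(yaw)),0]); x=np.array([0,0,-1.])
    T=np.c_[x,np.cross(z,x),z]
    d=M.T@(np.array(p)-o["tool_pos"]); w=(R.from_matrix(M.T@T)).as_rotvec()
    print("t cm",(d/10).round(2),"w",w.round(3),"rows>=",np.linalg.norm(d)/41.7,np.degrees(np.linalg.norm(w))/7.16)
E
python3 - <<'E'
from h import *
o,M=state(); print(M.round(3)); print("jaw yaw",np.degrees(np.arctan2(M[1,2],M[0,2])), o["time"])
for y in (8,-172,): go([480,0,200],y)
E
```

```text
[[-0.     0.927  0.376]
 [ 0.     0.376 -0.927]
 [-1.     0.    -0.   ]]
jaw yaw -67.89768871596031 0.35
t cm [ -0.63  44.47 -34.43] w [-1.325 -0.    -0.   ] rows>= 13.48774585029186 10.600236067554418
t cm [ -0.63  44.47 -34.43] w [ 1.817 -0.     0.   ] rows>= 13.48774585029186 14.539429015336685
```

```bash
sed -i 's/BY=np.radians(8.05)/BY=np.radians(-8.05)/' h.py
python3 - <<'E'
from h import *
go([480,0,280],-8)
E
```

```text
t cm [ -8.63  44.47 -34.43] w [-1.045 -0.    -0.   ] rows>= 13.645131751265328 8.365599257252276
```

```bash
python3 -m creep '[{"tx":-4,"ty":4,"tz":-3,"wx":-0.1,"gripper":-1},{"tx":-8.6,"ty":8,"tz":-6,"wx":-0.2,"gripper":-1},{"tx":-8.6,"ty":11,"tz":-8.5,"wx":-0.3,"gripper":-1},{"tx":-8.6,"ty":14,"tz":-11,"wx":-0.4,"gripper":-1},{"tx":-8.6,"ty":17,"tz":-13.5,"wx":-0.5,"gripper":-1},{"tx":-8.6,"ty":20,"tz":-16,"wx":-0.6,"gripper":-1},{"tx":-8.6,"ty":23,"tz":-18,"wx":-0.7,"gripper":-1},{"tx":-8.6,"ty":26,"tz":-20,"wx":-0.8,"gripper":-1}]'
python3 - <<'E'
from h import *
go([480,0,280],-8)
E
```

```text
t cm [ -8.63  44.47 -34.43] w [-1.045 -0.    -0.   ] rows>= 13.645131751265328 8.365599257252276validation failed for argument at $[0]...
```

```bash
python3 -m creep '[{"tx":-4.0,"ty":4.0,"tz":-3.0,"wx":-0.1,"wy":0,"wz":0,"gripper":-1},{"tx":-8.6,"ty":8,"tz":-6,"wx":-0.2,"wy":0,"wz":0,"gripper":-1},{"tx":-8.6,"ty":11,"tz":-8.5,"wx":-0.3,"wy":0,"wz":0,"gripper":-1},{"tx":-8.6,"ty":14,"tz":-11,"wx":-0.4,"wy":0,"wz":0,"gripper":-1},{"tx":-8.6,"ty":17,"tz":-13.5,"wx":-0.5,"wy":0,"wz":0,"gripper":-1},{"tx":-8.6,"ty":20,"tz":-16,"wx":-0.6,"wy":0,"wz":0,"gripper":-1},{"tx":-8.6,"ty":23,"tz":-18,"wx":-0.7,"wy":0,"wz":0,"gripper":-1},{"tx":-8.6,"ty":26,"tz":-20,"wx":-0.8,"wy":0,"wz":0,"gripper":-1}]'
python3 - <<'E'
from h import *
go([480,0,280],-8)
E
```

```text
time: 1.02
tool_pos: [353.3, -217.4, 280.1]
tcp_rot: [-0.383, 1.569, -0.764]
contact_force: [0.9, -1.1, -0.7]
grip_width: 91.5
t cm [ 0.   24.89  3.69] w [-0.241  0.001  0.001] rows>= 6.033621442123609 1.9288014113468464
```

```bash
python3 -m creep '[{"tx":0,"ty":3.5,"tz":0.5,"wx":-0.1,"wy":0,"wz":0,"gripper":-1},{"tx":0,"ty":7,"tz":1,"wx":-0.2,"wy":0,"wz":0,"gripper":-1},{"tx":0,"ty":11,"tz":1.5,"wx":-0.24,"wy":0,"wz":0,"gripper":-1},{"tx":0,"ty":15,"tz":2.2,"wx":-0.24,"wy":0,"wz":0,"gripper":-1},{"tx":0,"ty":19,"tz":2.9,"wx":-0.24,"wy":0,"wz":0,"gripper":-1},{"tx":0,"ty":22,"tz":3.4,"wx":-0.24,"wy":0,"wz":0,"gripper":-1},{"tx":0,"ty":25,"tz":3.7,"wx":-0.24,"wy":0,"wz":0,"gripper":-1},{"tx":0,"ty":25,"tz":3.7,"wx":-0.24,"wy":0,"wz":0,"gripper":-1}]'
python3 - <<'E'
from h import *
o,M=state();print(M.round(3))
c=cam("wrist"); cv2.imwrite("pics/w1.png",cv2.cvtColor(c["frame"],cv2.COLOR_RGB2BGR))
print(c["xyz"])
cv2.imwrite("pics/w1o.png",ortho(c,61,330,720,-230,230,1.5))
E
```

```text
time: 1.68
tool_pos: [482.6, 2.8, 279.2]
tcp_rot: [1.467, 1.569, 1.326]
contact_force: [-1.2, -0.7, -0.2]
grip_width: 92.0
[[ 0.     0.14   0.99 ]
 [ 0.002  0.99  -0.14 ]
 [-1.     0.002  0.   ]]
[491.56159553  67.95362587 469.83169844]
```

View pics/w1.png

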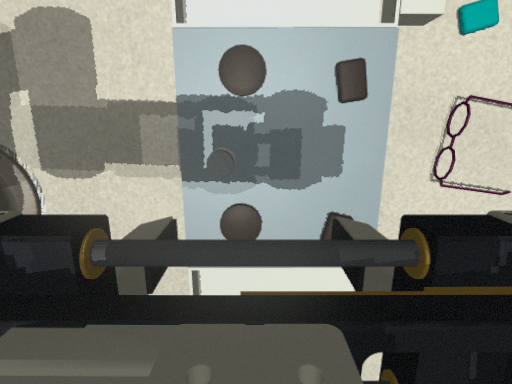

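View pics/w1o.png

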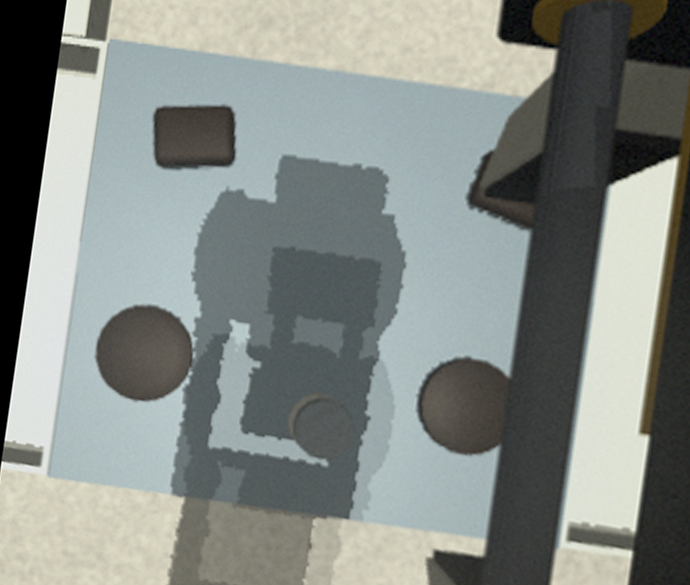

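```bash
cat >> h.py <<'E'
C=np.array([520.4,1.2]); BX=np.array([np.cos(BY),np.sin(BY)]); BYV=np.array([-np.sin(BY),np.cos(BY)])
def bgo(bx,by,z,dy=0): go(np.r_[C+bx*BX+by*BYV,z],-8.05+dy)
def tob(x,y): d=np.array([x,y])-C; return d@BX,d@BYV
E
python3 - <<'E'
from h import *
o,M=state(); print(tob(*o["tool_pos"][:2]))
bgo(93,60,59)
E
```

```text
(np.float64(-38.36725233433384), np.float64(-5.926449826940389))
t cm [22.01  6.59 13.15] w [-0.    -0.001 -0.   ] rows>= 6.347858427506106 0.0053944395852523405
```

```bash
python3 -m creep '[{"tx":1.5,"ty":1.5,"tz":3,"wx":0,"wy":0,"wz":0,"gripper":0.57},{"tx":4,"ty":3,"tz":6,"wx":0,"wy":0,"wz":0,"gripper":0.57},{"tx":6,"ty":5,"tz":9,"wx":0,"wy":0,"wz":0,"gripper":0.57},{"tx":8,"ty":6.5,"tz":12,"wx":0,"wy":0,"wz":0,"gripper":0.57},{"tx":11,"ty":6.5,"tz":13.1,"wx":0,"wy":0,"wz":0,"gripper":0.57},{"tx":15,"ty":6.5,"tz":13.1,"wx":0,"wy":0,"wz":0,"gripper":0.57},{"tx":18,"ty":6.5,"tz":13.1,"wx":0,"wy":0,"wz":0,"gripper":0.57},{"tx":18,"ty":6.5,"tz":13.1,"wx":0,"wy":0,"wz":0,"gripper":0.57}]'
python3 - <<'E'
from h import *
bgo(93,60,59)
c=cam("wrist"); cv2.imwrite("pics/w2.png",cv2.cvtColor(c["frame"],cv2.COLOR_RGB2BGR))
E
```

```text
time: 2.4
tool_pos: [615.4, 42.8, 92.5]
tcp_rot: [-3.012, 1.558, 3.126]
contact_force: [-2.0, -0.4, -0.7]
grip_width: 43.1
t cm [3.34 0.56 0.52] w [-0.006 -0.013  0.002] rows>= 0.822186194626024 0.1151483754689786
```

View pics/w2.png

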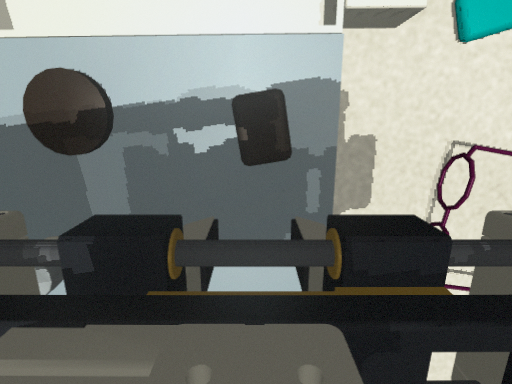

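```bash
python3 -m creep '[{"tx":1,"ty":0,"tz":0,"wx":0,"wy":0,"wz":0,"gripper":0.57},{"tx":2,"ty":0,"tz":0,"wx":0,"wy":0,"wz":0,"gripper":0.57},{"tx":2,"ty":0,"tz":0,"wx":0,"wy":0,"wz":0,"gripper":0.57}]'
python3 - <<'E'
from h import *
o,M=state(); print(tob(*o["tool_pos"][:2]),o["tool_pos"],o["grip_width"])
bgo(93,60,59)
E
```

```text
time: 2.7
tool_pos: [619.9, 43.6, 79.5]
tcp_rot: [-0.36, 1.57, -0.505]
contact_force: [-0.8, -0.0, -0.4]
grip_width: 21.0
(np.float64(92.61752829968971), np.float64(55.925871342749616)) [619.93660096  43.60489008  79.50500417] 21.035939000119452
t cm [2.05 0.41 0.04] w [-0.005  0.     0.   ] rows>= 0.5014227381981069 0.039128225671301725
```

```bash
python3 -m creep '[{"tx":1,"ty":0,"tz":0,"wx":0,"wy":0,"wz":0,"gripper":0.57},{"tx":2,"ty":0,"tz":0,"wx":0,"wy":0,"wz":0,"gripper":0.57},{"tx":2,"ty":1,"tz":0,"wx":0,"wy":0,"wz":0,"gripper":0.57},{"tx":2,"ty":2,"tz":0,"wx":0,"wy":0,"wz":0,"gripper":0.57},{"tx":2,"ty":3,"tz":0,"wx":0,"wy":0,"wz":0,"gripper":0.57},{"tx":2,"ty":4.2,"tz":0,"wx":0,"wy":0,"wz":0,"gripper":0.57},{"tx":2,"ty":5.4,"tz":0,"wx":0,"wy":0,"wz":0,"gripper":0.57},{"tx":2,"ty":6.4,"tz":0,"wx":0,"wy":0,"wz":0,"gripper":0.57}]'
python3 - <<'E'
from h import *
o,M=state(); print(tob(*o["tool_pos"][:2]),o["tool_pos"],o["grip_width"])
c=cam("wrist"); cv2.imwrite("pics/w3.png",cv2.cvtColor(c["frame"],cv2.COLOR_RGB2BGR))
E
```

```text
time: 3.37
tool_pos: [629.6, 109.3, 59.9]
tcp_rot: [0.335, 1.57, 0.191]
contact_force: [-0.0, -0.2, -0.4]
grip_width: 20.1
(np.float64(92.99896978822153), np.float64(122.34824154754399)) [629.61588787 109.3193342   59.89300707] 20.146885984147378
```

View pics/w3.png

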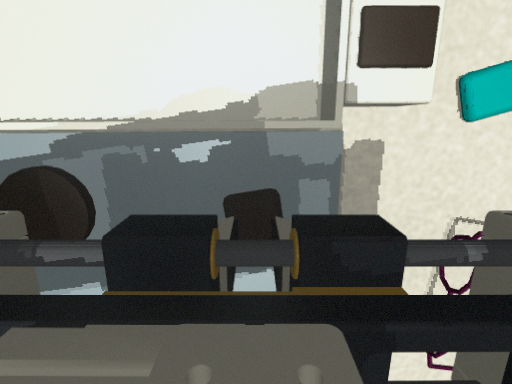

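The lens at (253,205) is in front of the fingers and moving. I continue over the edge.

```bash
python3 -m creep '[{"tx":0,"ty":1,"tz":0,"wx":0,"wy":0,"wz":0,"gripper":0.57},{"tx":0,"ty":2,"tz":0,"wx":0,"wy":0,"wz":0,"gripper":0.57},{"tx":0,"ty":3,"tz":0,"wx":0,"wy":0,"wz":0,"gripper":0.57},{"tx":0,"ty":4,"tz":0,"wx":0,"wy":0,"wz":0,"gripper":0.57},{"tx":0,"ty":5,"tz":0,"wx":0,"wy":0,"wz":0,"gripper":0.57},{"tx":0,"ty":6.2,"tz":0,"wx":0,"wy":0,"wz":0,"gripper":0.57},{"tx":0,"ty":6.2,"tz":0,"wx":0,"wy":0,"wz":0,"gripper":0.57},{"tx":0,"ty":6.2,"tz":0,"wx":0,"wy":0,"wz":0,"gripper":0.57}]'
python3 - <<'E'
from h import *
o,M=state(); print(tob(*o["tool_pos"][:2]),o["tool_pos"],o["grip_width"])
c=cam("scene"); cv2.imwrite("pics/s4.png",cv2.resize(cv2.cvtColor(c["frame"],cv2.COLOR_RGB2BGR)[130:280,180:380],None,fx=4,fy=4))
bgo(87,-165,120)
E
```

```text
time: 4.08
tool_pos: [638.2, 169.4, 59.4]
tcp_rot: [-1.687, 1.571, -1.831]
contact_force: [1.0, -0.1, -0.1]
grip_width: 19.4
(np.float64(93.06735464623428), np.float64(183.04821131784612)) [638.18385389 169.41160462  59.36808772] 19.431584748648216
t cm [ -6.05 -34.75  -0.48] w [-0.004 -0.     0.   ] rows>= 8.458681690197743 0.03123566801356425
```

View pics/s4.png

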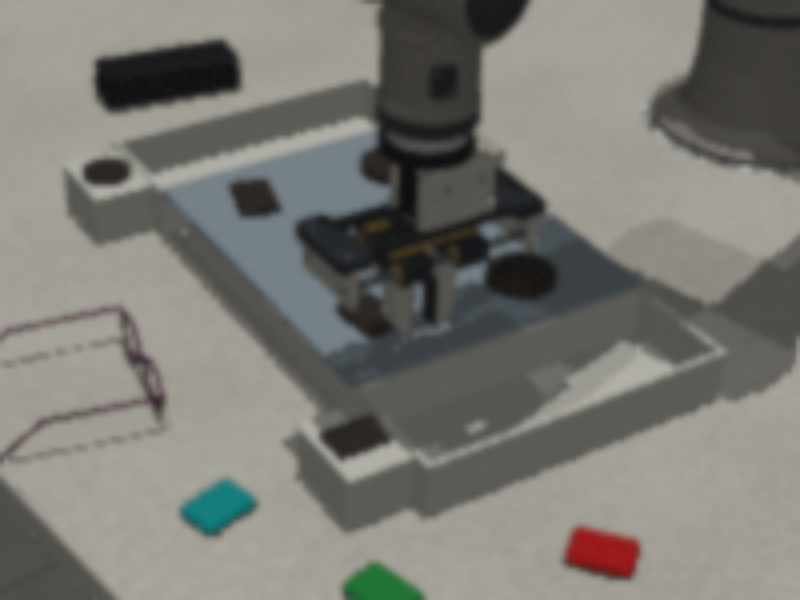

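Run:
```python
from h import *
c=cam("scene"); cv2.imwrite("pics/s5.png",cv2.resize(cv2.cvtColor(c["frame"],cv2.COLOR_RGB2BGR)[130:280,180:380],None,fx=4,fy=4))
c=cam("wrist"); cv2.imwrite("pics/w5.png",cv2.cvtColor(c["frame"],cv2.COLOR_RGB2BGR))
o,M=state(); print(o["tool_pos"],o["time"], o["joint_positions"])
```

```text
[638.15585387 168.16513951  59.45008326] 4.2333 [ 1.41793021e-01  7.05590416e-01  1.28660578e+00 -3.29808071e-04
  1.14973052e+00  2.87299496e-01]
```

View pics/s5.png

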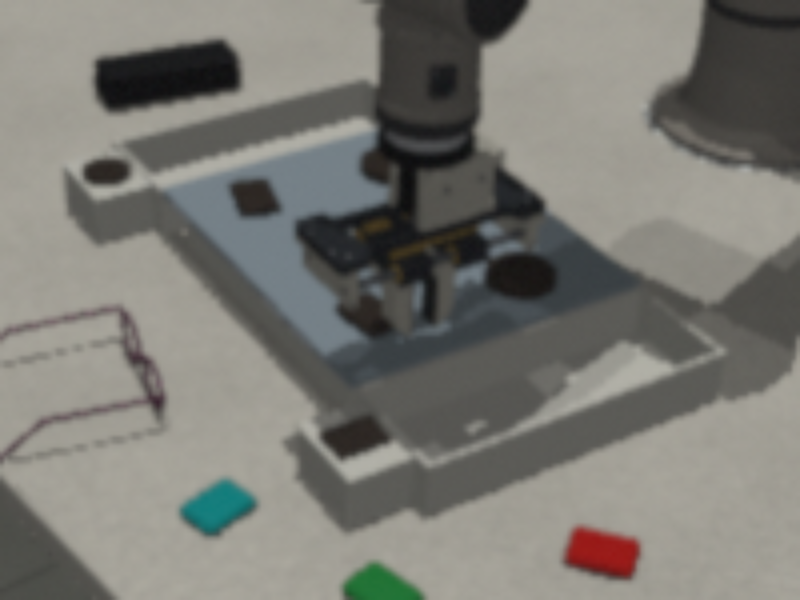

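View pics/w5.png

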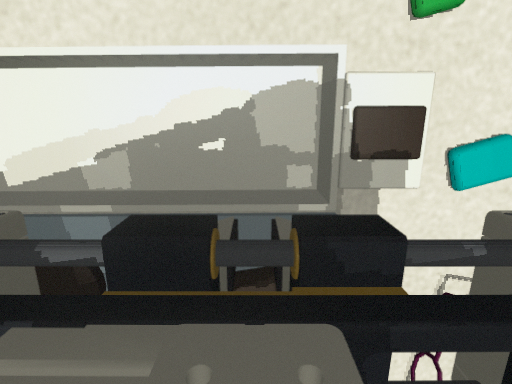

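Run:
```python
from h import *
c=cam("scene"); o,M=state()
print("tip proj",px(c,o["tool_pos"]),"lens proj",px(c,[629,101,61]), px(c,[638,168,61]), "edge", px(c,np.r_[C+93*BX+175*BYV,55]))
w=cam("wrist"); print(w["xyz"],w["rotation"])
z=w["z_map"]; v=z.copy()
H,W=v.shape; u,r=np.meshgrid(np.arange(W),np.arange(H))
for n,cc in(("w",w),("s",c)):
    v=cc["z_map"]
    p=cv2.undistortPoints(np.c_[u.ravel(),r.ravel()].astype(float).reshape(-1,1,2),cc["K"],cc["D"])[:,0]
    P=((np.c_[p,np.ones(len(p))]*v.ravel()[:,None])@cc["R"].T+np.array(cc["xyz"])).reshape(H,W,3)
    L=[(280,206),(390,100),(255,275),(100,120),(100,225),(70,280),(228,280),(285,240),(170,60)] if n=="w" else [(270,209),(284,211),(281,205),(290,205),(310,199),(268,240)]
    for q in L: print(n,q,P[q[1],q[0]].round())
```

```text
tip proj [[282.91635571 220.07960097]] lens proj [[272.04878241 209.35413697]] [[282.98260304 219.69048605]] edge [[281.83716568 220.10128917]]
[647.68588526 233.57869043 250.01810233] [ 2.89203156e+00 -7.00772966e-04 -1.47174981e-01]
w (280, 206) [658. 169.  49.]
w (390, 100) [740. 233.  49.]
w (255, 275) [632. 125.  65.]
w (100, 120) [520. 252.   5.]
w (100, 225) [525. 176.  54.]
w (70, 280) [499. 141.  66.]
w (228, 280) [626. 167. 138.]
w (285, 240) [652. 197. 170.]
w (170, 60) [593. 284.  26.]
s (270, 209) [644. 107.  72.]
s (284, 211) [600. 130.  58.]
s (281, 205) [658. 177. 133.]
s (290, 205) [621. 179. 119.]
s (310, 199) [491. 142.  69.]
s (268, 240) [741. 217.  58.]
```

Run:
```python
from h import *
c=cam("side"); o,M=state()
print("tip proj",px(c,o["tool_pos"]),px(c,o["tool_pos"]+[0,0,40]))
cv2.imwrite("pics/d5.png",cv2.resize(cv2.cvtColor(c["frame"],cv2.COLOR_RGB2BGR)[150:250,190:323],None,fx=6,fy=6,interpolation=cv2.INTER_CUBIC))
w=cam("wrist"); print(px(w,o["tool_pos"]), px(w,o["tool_pos"]+[30,-5,0]))
```

```text
tip proj [[233.83413028 220.11637121]] [[233.53847076 209.84998376]]
[[254.33258962 215.93463028]] [[297.30400264 216.64724991]]
```

View pics/d5.png

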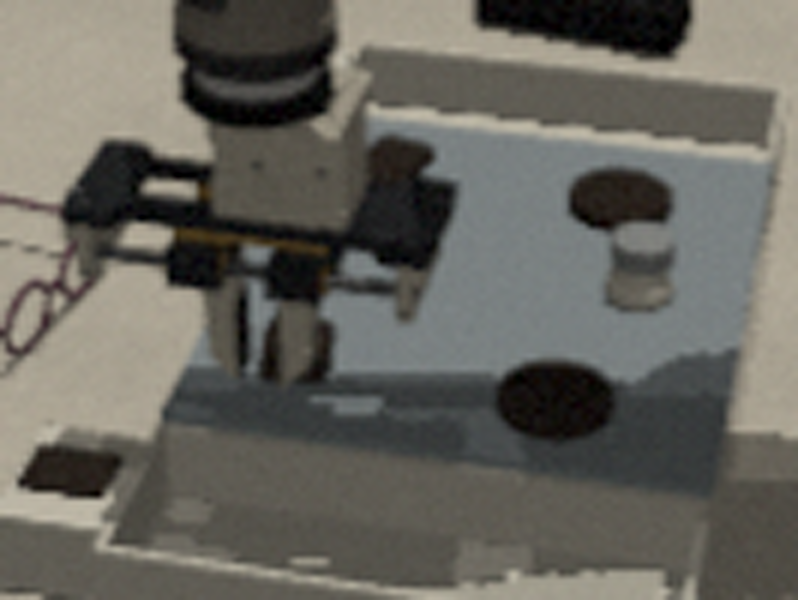

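The tips appear about 25 mm higher than the reported TCP: the side picture has them at crop (260,378), against an expected (264,420). The fingers passed over the cut lens without moving it. I'll go back behind the lens and feel for the board gently.

```bash
python3 -m creep '[{"tx":-1,"ty":-1.5,"tz":0,"wx":0,"wy":0,"wz":0,"gripper":0.57},{"tx":-1.5,"ty":-4,"tz":0,"wx":0,"wy":0,"wz":0,"gripper":0.57},{"tx":-1.5,"ty":-7,"tz":0,"wx":0,"wy":0,"wz":0,"gripper":0.57},{"tx":-1.5,"ty":-10,"tz":0,"wx":0,"wy":0,"wz":0,"gripper":0.57},{"tx":-1,"ty":-12.5,"tz":0,"wx":0,"wy":0,"wz":0,"gripper":0.57},{"tx":0,"ty":-13,"tz":0,"wx":0,"wy":0,"wz":0,"gripper":0.57},{"tx":0.5,"ty":-13,"tz":0,"wx":0,"wy":0,"wz":0,"gripper":0.57},{"tx":0.5,"ty":-13,"tz":0,"wx":0,"wy":0,"wz":0,"gripper":0.57}]'
python3 - <<'E'
from h import *
o,M=state(); print(tob(*o["tool_pos"][:2]),o["tool_pos"],o["grip_width"])
c=cam("side"); 
print("tip proj",px(c,o["tool_pos"]),px(c,o["tool_pos"]+[0,0,40]))
cv2.imwrite("pics/d6.png",cv2.resize(cv2.cvtColor(c["frame"],cv2.COLOR_RGB2BGR)[150:250,190:323],None,fx=6,fy=6,interpolation=cv2.INTER_CUBIC))
E
```

```text
time: 5.1
tool_pos: [618.6, 39.8, 53.4]
tcp_rot: [3.102, 1.568, 2.956]
contact_force: [0.5, 0.1, -1.1]
grip_width: 19.8
(np.float64(91.78881141819741), np.float64(51.9306993848164)) [618.55657729  39.76513679  53.4440588 ] 19.772924488828924
tip proj [[244.12895171 200.22157523]] [[244.01930887 190.46974499]]
```

View pics/d6.png

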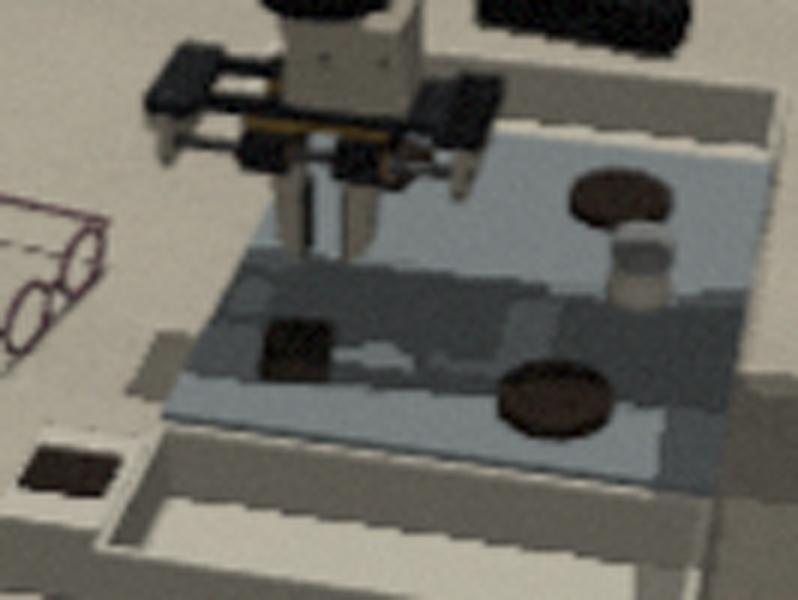

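```bash
python3 -m creep '[{"tx":0.5,"ty":0,"tz":0,"wx":0,"wy":0,"wz":0,"gripper":0.57},{"tx":1,"ty":0,"tz":0,"wx":0,"wy":0,"wz":0,"gripper":0.57},{"tx":1.4,"ty":0,"tz":0,"wx":0,"wy":0,"wz":0,"gripper":0.57},{"tx":1.4,"ty":0,"tz":0,"wx":0,"wy":0,"wz":0,"gripper":0.57}]'
python3 -m creep '[{"tx":0.2,"ty":0,"tz":0,"wx":0,"wy":0,"wz":0,"gripper":0.57},{"tx":0.2,"ty":0,"tz":0,"wx":0,"wy":0,"wz":0,"gripper":0.57}]'
python3 -m creep '[{"tx":0.2,"ty":0,"tz":0,"wx":0,"wy":0,"wz":0,"gripper":0.57},{"tx":0.2,"ty":0,"tz":0,"wx":0,"wy":0,"wz":0,"gripper":0.57}]'
python3 - <<'E'
from h import *
o,M=state()
c=cam("side"); 
print("tip proj",px(c,o["tool_pos"]),px(c,[*o["tool_pos"][:2],59]))
cv2.imwrite("pics/d7.png",cv2.resize(cv2.cvtColor(c["frame"],cv2.COLOR_RGB2BGR)[150:250,190:323],None,fx=6,fy=6,interpolation=cv2.INTER_CUBIC))
E
```

```text
time: 5.48
tool_pos: [618.8, 40.8, 39.3]
tcp_rot: [-3.007, 1.569, 3.133]
contact_force: [-0.5, 0.4, 1.8]
grip_width: 19.9
time: 5.65
tool_pos: [619.3, 40.3, 38.2]
tcp_rot: [-2.804, 1.57, -2.948]
contact_force: [0.1, -0.1, -0.3]
grip_width: 19.8
time: 5.82
tool_pos: [619.4, 40.0, 36.4]
tcp_rot: [-2.21, 1.571, -2.355]
contact_force: [-1.0, 0.1, -0.7]
grip_width: 19.9
tip proj [[243.92424112 204.32342319]] [[243.86103671 198.91119398]]
```

View pics/d7.png

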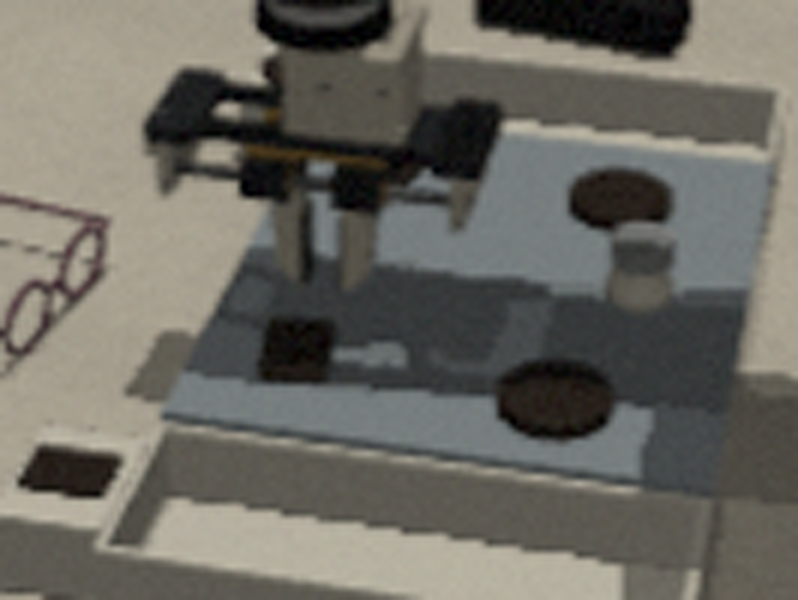

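```bash
for i in 1 ; do python3 -m creep '[{"tx":0.2,"ty":0,"tz":0,"wx":0,"wy":0,"wz":0,"gripper":0.57},{"tx":0.2,"ty":0,"tz":0,"wx":0,"wy":0,"wz":0,"gripper":0.57}]'; done
python3 -m creep '[{"tx":0.2,"ty":0,"tz":0,"wx":0,"wy":0,"wz":0,"gripper":0.57},{"tx":0.2,"ty":0,"tz":0,"wx":0,"wy":0,"wz":0,"gripper":0.57}]'
```

```text
time: 6.03
tool_pos: [619.3, 40.0, 34.3]
tcp_rot: [-2.597, 1.571, -2.743]
contact_force: [0.2, 1.5, -0.8]
grip_width: 19.8
time: 6.2
tool_pos: [619.3, 40.0, 32.2]
tcp_rot: [-2.814, 1.57, -2.959]
contact_force: [-0.5, -0.1, 0.4]
grip_width: 19.7
```

```bash
python3 -m creep '[{"tx":0.15,"ty":0,"tz":0,"wx":0,"wy":0,"wz":0,"gripper":0.57},{"tx":0.15,"ty":0,"tz":0,"wx":0,"wy":0,"wz":0,"gripper":0.57}]'
python3 -m creep '[{"tx":0.15,"ty":0,"tz":0,"wx":0,"wy":0,"wz":0,"gripper":0.57},{"tx":0.15,"ty":0,"tz":0,"wx":0,"wy":0,"wz":0,"gripper":0.57}]'
```

```text
time: 6.37
tool_pos: [619.3, 40.0, 30.8]
tcp_rot: [-2.844, 1.57, -2.989]
contact_force: [-0.4, -0.1, 0.0]
grip_width: 20.1
time: 6.53
tool_pos: [619.3, 40.0, 29.3]
tcp_rot: [-2.733, 1.57, -2.878]
contact_force: [-0.5, 0.2, 0.2]
grip_width: 19.6
```

```bash
python3 -m creep '[{"tx":0,"ty":1,"tz":0,"wx":0,"wy":0,"wz":0,"gripper":0.57},{"tx":0,"ty":2,"tz":0,"wx":0,"wy":0,"wz":0,"gripper":0.57},{"tx":0,"ty":3,"tz":0,"wx":0,"wy":0,"wz":0,"gripper":0.57},{"tx":0,"ty":4,"tz":0,"wx":0,"wy":0,"wz":0,"gripper":0.57},{"tx":0,"ty":5,"tz":0,"wx":0,"wy":0,"wz":0,"gripper":0.57},{"tx":0,"ty":5,"tz":0,"wx":0,"wy":0,"wz":0,"gripper":0.57}]'
python3 - <<'E'
from h import *
o,M=state();print(tob(*o["tool_pos"][:2]))
c=cam("side"); 
print("tip proj",px(c,o["tool_pos"]),px(c,[*o["tool_pos"][:2],57]))
cv2.imwrite("pics/d8.png",cv2.resize(cv2.cvtColor(c["frame"],cv2.COLOR_RGB2BGR)[150:250,190:323],None,fx=6,fy=6,interpolation=cv2.INTER_CUBIC))
E
```

```text
time: 7.03
tool_pos: [626.9, 92.2, 29.6]
tcp_rot: [0.98, 1.57, 0.837]
contact_force: [0.5, -0.5, 0.3]
grip_width: 19.7
(np.float64(92.7011587122089), np.float64(104.98627821270615))
tip proj [[240.15995457 214.34356601]] [[240.03958012 207.69263134]]
```

View pics/d8.png

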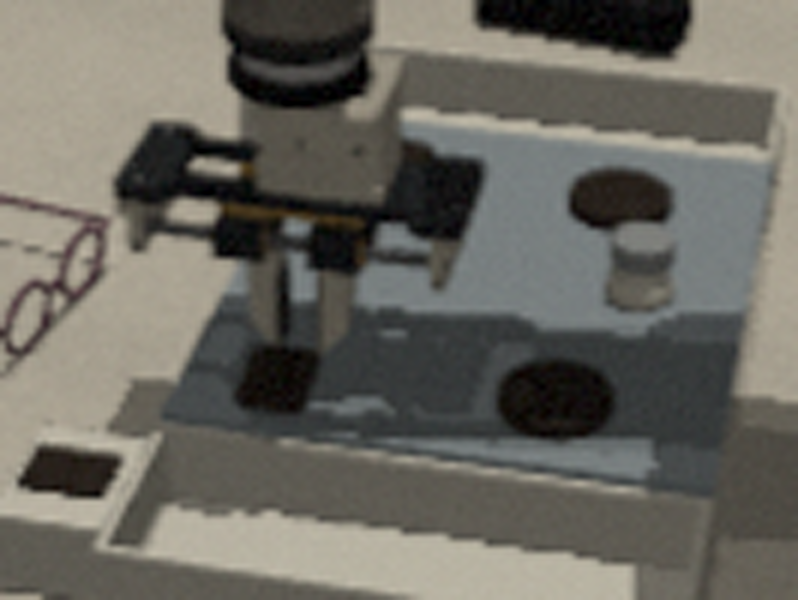

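Run:
```python
from h import *
c=cam("side"); q=onplane(c,[(236.3,213),(190+265/6,150+347/6),(190+320/6,150+345/6),(190+240/6,150+402/6),(190+310/6,150+413/6)],[61,67,67,67,67][0]); print([np.round(tob(*p[:2])) for p in q])
q=onplane(c,[(282.5,216.3)],61);print(tob(*q[0][:2]))
w=cam("wrist"); cv2.imwrite("pics/w8.png",cv2.cvtColor(w["frame"],cv2.COLOR_RGB2BGR))
```

```text
[array([ 95., 143.]), array([110., 116.]), array([ 81., 107.]), array([109., 170.]), array([ 70., 171.])]
(np.float64(-55.72304167299836), np.float64(127.36611818569645))
```

View pics/w8.png

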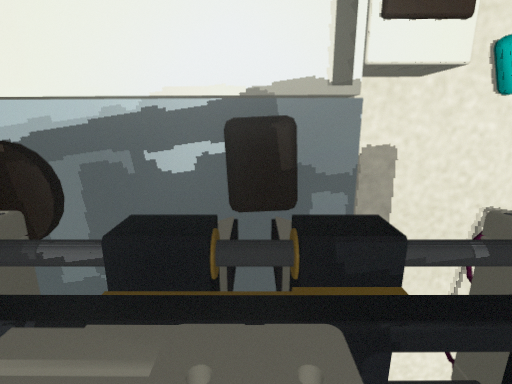

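The wrist picture shows the lens at (261,163), square to the fingers and centred. I carry on over the edge.

```bash
python3 -m creep '[{"tx":0,"ty":1,"tz":0,"wx":0,"wy":0,"wz":0,"gripper":0.57},{"tx":0,"ty":2,"tz":0,"wx":0,"wy":0,"wz":0,"gripper":0.57},{"tx":0,"ty":3.1,"tz":0,"wx":0,"wy":0,"wz":0,"gripper":0.57},{"tx":0,"ty":4.2,"tz":0,"wx":0,"wy":0,"wz":0,"gripper":0.57},{"tx":0,"ty":5.4,"tz":0,"wx":0,"wy":0,"wz":0,"gripper":0.57},{"tx":0,"ty":6.6,"tz":0,"wx":0,"wy":0,"wz":0,"gripper":0.57},{"tx":0,"ty":7.9,"tz":0,"wx":0,"wy":0,"wz":0,"gripper":0.57},{"tx":0,"ty":8,"tz":0,"wx":0,"wy":0,"wz":0,"gripper":0.57}]'
python3 - <<'E'
from h import *
o,M=state();print(tob(*o["tool_pos"][:2]))
w=cam("wrist"); cv2.imwrite("pics/w9.png",cv2.cvtColor(w["frame"],cv2.COLOR_RGB2BGR))
E
```

```text
time: 7.85
tool_pos: [638.4, 171.7, 29.5]
tcp_rot: [1.096, 1.57, 0.953]
contact_force: [0.1, 0.2, -1.4]
grip_width: 19.8
(np.float64(92.92602413435269), np.float64(185.36341879909844))
```

View pics/w9.png

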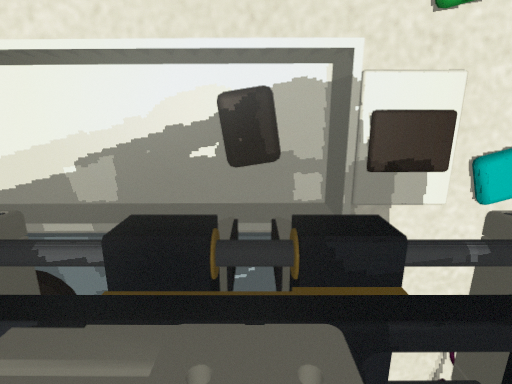

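```bash
python3 -m creep '[{"tx":-3,"ty":0,"tz":0,"wx":0,"wy":0,"wz":0,"gripper":0.57},{"tx":-6,"ty":-3,"tz":-0.2,"wx":0,"wy":0,"wz":0,"gripper":0.57},{"tx":-7,"ty":-7,"tz":-0.4,"wx":0,"wy":0,"wz":0,"gripper":0.57},{"tx":-7,"ty":-11,"tz":-0.6,"wx":0,"wy":0,"wz":0,"gripper":0.57},{"tx":-7,"ty":-15,"tz":-0.8,"wx":0,"wy":0,"wz":0,"gripper":0.57},{"tx":-7,"ty":-19,"tz":-0.9,"wx":0,"wy":0,"wz":0,"gripper":0.57},{"tx":-7,"ty":-22.5,"tz":-0.9,"wx":0,"wy":0,"wz":0,"gripper":0.57},{"tx":-7,"ty":-26,"tz":-0.9,"wx":0,"wy":0,"wz":0,"gripper":0.57}]'
python3 -m creep '[{"tx":0,"ty":-3,"tz":0,"wx":0,"wy":0,"wz":0,"gripper":0.57},{"tx":0,"ty":-6,"tz":0,"wx":0,"wy":0,"wz":0,"gripper":0.57},{"tx":0,"ty":-8.5,"tz":0,"wx":0,"wy":0,"wz":0,"gripper":0.57},{"tx":0,"ty":-9.2,"tz":0,"wx":0,"wy":0,"wz":0,"gripper":0.57},{"tx":0,"ty":-9.2,"tz":0,"wx":0,"wy":0,"wz":0,"gripper":0.57}]'
python3 - <<'E'
from h import *
o,M=state();print(tob(*o["tool_pos"][:2]))
bgo(87,-167,30)
w=cam("wrist"); cv2.imwrite("pics/w10.png",cv2.cvtColor(w["frame"],cv2.COLOR_RGB2BGR))
cv2.imwrite("pics/w10o.png",ortho(w,61,480,700,-200,60,2.5))
E
```

```text
time: 8.57
tool_pos: [590.9, -89.6, 99.8]
tcp_rot: [-1.272, 1.57, -1.418]
contact_force: [1.0, -0.9, -0.2]
grip_width: 19.5
time: 8.98
tool_pos: [577.9, -180.6, 99.5]
tcp_rot: [-1.754, 1.57, -1.902]
contact_force: [0.6, 0.5, -0.4]
grip_width: 20.1
(np.float64(82.37319037538786), np.float64(-171.96700376094694))
t cm [6.95 0.5  0.46] w [-0.008 -0.     0.   ] rows>= 1.6742124033960852 0.06349803150125699
```

View pics/w10.png

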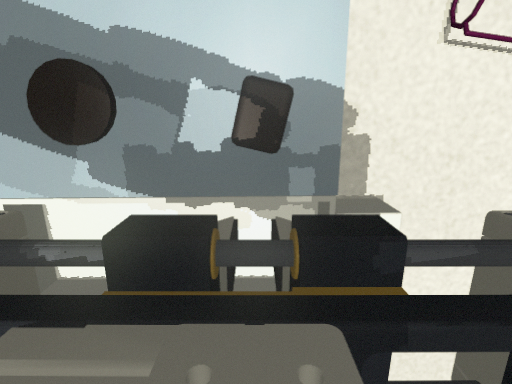

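View pics/w10o.png

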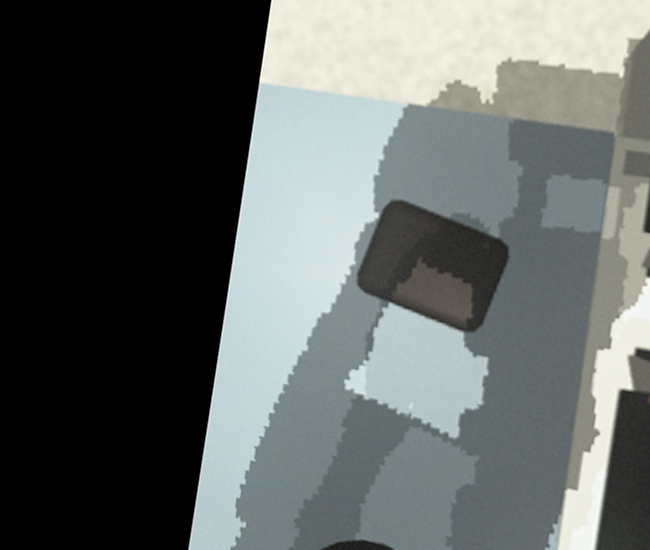

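```bash
python3 -m creep '[{"tx":2,"ty":0,"tz":0.3,"wx":0,"wy":0,"wz":0,"gripper":0.57},{"tx":5,"ty":0,"tz":0.4,"wx":0,"wy":0,"wz":0,"gripper":0.57},{"tx":6.7,"ty":0,"tz":0.4,"wx":0,"wy":0,"wz":0,"gripper":0.57},{"tx":7,"ty":0,"tz":0.4,"wx":0,"wy":0,"wz":0,"gripper":0.57},{"tx":7,"ty":1.5,"tz":0.4,"wx":0,"wy":0,"wz":0,"gripper":0.57},{"tx":7,"ty":3,"tz":0.4,"wx":0,"wy":0,"wz":0,"gripper":0.57},{"tx":7,"ty":4,"tz":0.4,"wx":0,"wy":0,"wz":0,"gripper":0.57},{"tx":7,"ty":5,"tz":0.4,"wx":0,"wy":0,"wz":0,"gripper":0.57}]'
python3 -m creep '[{"tx":0,"ty":1,"tz":0,"wx":0,"wy":0,"wz":0,"gripper":0.57},{"tx":0,"ty":2,"tz":0,"wx":0,"wy":0,"wz":0,"gripper":0.57},{"tx":0,"ty":3,"tz":0,"wx":0,"wy":0,"wz":0,"gripper":0.57},{"tx":0,"ty":4,"tz":0,"wx":0,"wy":0,"wz":0,"gripper":0.57},{"tx":0,"ty":5,"tz":0,"wx":0,"wy":0,"wz":0,"gripper":0.57},{"tx":0,"ty":6,"tz":0,"wx":0,"wy":0,"wz":0,"gripper":0.57},{"tx":0,"ty":6,"tz":0,"wx":0,"wy":0,"wz":0,"gripper":0.57}]'
python3 - <<'E'
from h import *
o,M=state();print(tob(*o["tool_pos"][:2]))
w=cam("wrist"); cv2.imwrite("pics/w11.png",cv2.cvtColor(w["frame"],cv2.COLOR_RGB2BGR))
E
```

```text
time: 9.7
tool_pos: [590.7, -127.4, 31.0]
tcp_rot: [-0.179, 1.568, -0.323]
contact_force: [-0.3, -0.5, 0.5]
grip_width: 19.6
time: 10.28
tool_pos: [598.4, -68.0, 29.4]
tcp_rot: [2.118, 1.57, 1.974]
contact_force: [0.6, 0.0, 0.4]
grip_width: 19.6
(np.float64(86.95902342143869), np.float64(-57.584653757174))
```

View pics/w11.png

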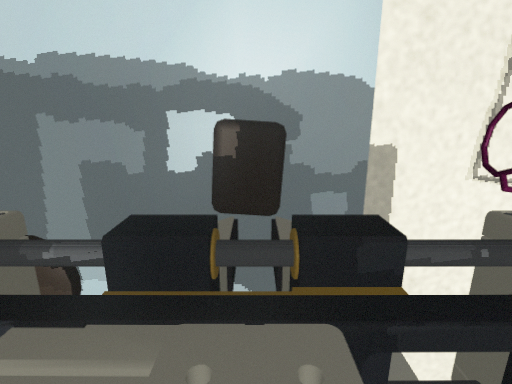

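```bash
python3 -m creep '[{"tx":0,"ty":1,"tz":0,"wx":0,"wy":0,"wz":0,"gripper":0.57},{"tx":0,"ty":2.3,"tz":0,"wx":0,"wy":0,"wz":0,"gripper":0.57},{"tx":0,"ty":3.8,"tz":0,"wx":0,"wy":0,"wz":0,"gripper":0.57},{"tx":0,"ty":5.3,"tz":0,"wx":0,"wy":0,"wz":0,"gripper":0.57},{"tx":0,"ty":6.8,"tz":0,"wx":0,"wy":0,"wz":0,"gripper":0.57},{"tx":0,"ty":8.3,"tz":0,"wx":0,"wy":0,"wz":0,"gripper":0.57},{"tx":0,"ty":9.6,"tz":0,"wx":0,"wy":0,"wz":0,"gripper":0.57},{"tx":0,"ty":11,"tz":0,"wx":0,"wy":0,"wz":0,"gripper":0.57}]'
python3 -m creep '[{"tx":0,"ty":1,"tz":0,"wx":0,"wy":0,"wz":0,"gripper":0.57},{"tx":0,"ty":2,"tz":0,"wx":0,"wy":0,"wz":0,"gripper":0.57},{"tx":0,"ty":3,"tz":0,"wx":0,"wy":0,"wz":0,"gripper":0.57},{"tx":0,"ty":3,"tz":0,"wx":0,"wy":0,"wz":0,"gripper":0.57}]'
python3 - <<'E'
from h import *
o,M=state();print(tob(*o["tool_pos"][:2]))
w=cam("wrist"); cv2.imwrite("pics/w12.png",cv2.cvtColor(w["frame"],cv2.COLOR_RGB2BGR))
E
```

```text
time: 11.0
tool_pos: [614.3, 40.3, 29.5]
tcp_rot: [-1.751, 1.571, -1.895]
contact_force: [0.5, -0.5, -0.2]
grip_width: 19.9
time: 11.33
tool_pos: [618.7, 70.4, 29.5]
tcp_rot: [1.177, 1.57, 1.033]
contact_force: [-0.0, -0.0, -0.6]
grip_width: 20.2
(np.float64(87.6824759111072), np.float64(82.27314261697236))
```

View pics/w12.png

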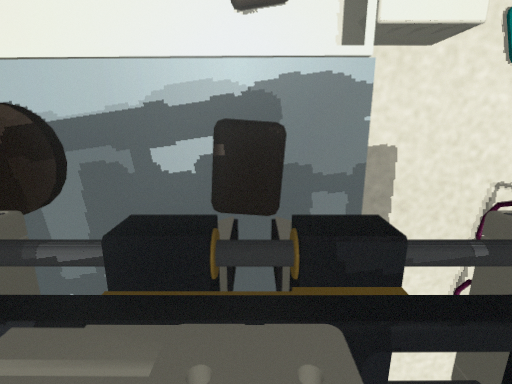

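The second cut lens is at (248,167) and still seated on the fingers. It needs 10.3 cm more.

```bash
python3 -m creep '[{"tx":0,"ty":1,"tz":0,"wx":0,"wy":0,"wz":0,"gripper":0.57},{"tx":0,"ty":2.3,"tz":0,"wx":0,"wy":0,"wz":0,"gripper":0.57},{"tx":0,"ty":3.8,"tz":0,"wx":0,"wy":0,"wz":0,"gripper":0.57},{"tx":0,"ty":5.3,"tz":0,"wx":0,"wy":0,"wz":0,"gripper":0.57},{"tx":0,"ty":6.7,"tz":0,"wx":0,"wy":0,"wz":0,"gripper":0.57},{"tx":0,"ty":8,"tz":0,"wx":0,"wy":0,"wz":0,"gripper":0.57},{"tx":0,"ty":9.3,"tz":0,"wx":0,"wy":0,"wz":0,"gripper":0.57},{"tx":0,"ty":10.4,"tz":0,"wx":0,"wy":0,"wz":0,"gripper":0.57}]'
python3 -m creep '[{"tx":0,"ty":0.1,"tz":0,"wx":0,"wy":0,"wz":0,"gripper":0.57},{"tx":0,"ty":0.1,"tz":0,"wx":0,"wy":0,"wz":0,"gripper":0.57}]'
python3 - <<'E'
from h import *
o,M=state();print(tob(*o["tool_pos"][:2]))
w=cam("wrist"); cv2.imwrite("pics/w13.png",cv2.cvtColor(w["frame"],cv2.COLOR_RGB2BGR))
E
```

```text
time: 12.05
tool_pos: [634.1, 172.2, 30.4]
tcp_rot: [-0.947, 1.569, -1.09]
contact_force: [-2.3, -13.1, 24.3]
grip_width: 20.0
time: 12.22
tool_pos: [634.0, 173.7, 29.9]
tcp_rot: [0.277, 1.57, 0.133]
contact_force: [-0.1, -0.1, 0.2]
grip_width: 19.8
(np.float64(88.36159285862283), np.float64(186.73662646204784))
```

View pics/w13.png

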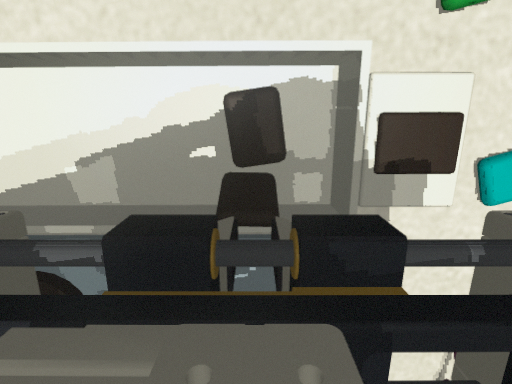

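```bash
python3 -m creep '[{"tx":-2,"ty":0,"tz":0,"wx":0,"wy":0,"wz":0,"gripper":0.57},{"tx":-5,"ty":-0.5,"tz":0,"wx":0,"wy":0,"wz":0,"gripper":0.57},{"tx":-8,"ty":-3,"tz":0,"wx":0,"wy":0,"wz":0,"gripper":0.57},{"tx":-11,"ty":-5.5,"tz":0,"wx":0,"wy":0,"wz":0,"gripper":0.57},{"tx":-11,"ty":-6,"tz":0,"wx":0,"wy":0,"wz":0,"gripper":0.57}]'
python3 - <<'E'
from h import *
o,M=state();print(tob(*o["tool_pos"][:2]))
w=cam("wrist"); cv2.imwrite("pics/w14.png",cv2.cvtColor(w["frame"],cv2.COLOR_RGB2BGR))
w=cam("side"); cv2.imwrite("pics/d14.png",cv2.resize(cv2.cvtColor(w["frame"],cv2.COLOR_RGB2BGR)[180:280,190:323],None,fx=6,fy=6,interpolation=cv2.INTER_CUBIC))
E
```

```text
time: 12.68
tool_pos: [628.0, 109.9, 146.1]
tcp_rot: [0.063, 1.561, -0.084]
contact_force: [0.9, 0.3, 0.8]
grip_width: 19.9
(np.float64(91.34183320541786), np.float64(122.68676300240573))
```

View pics/w14.png

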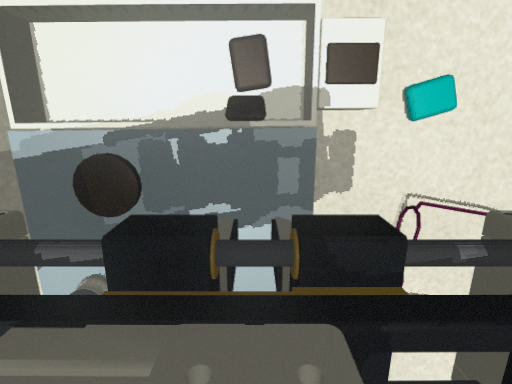

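View pics/d14.png

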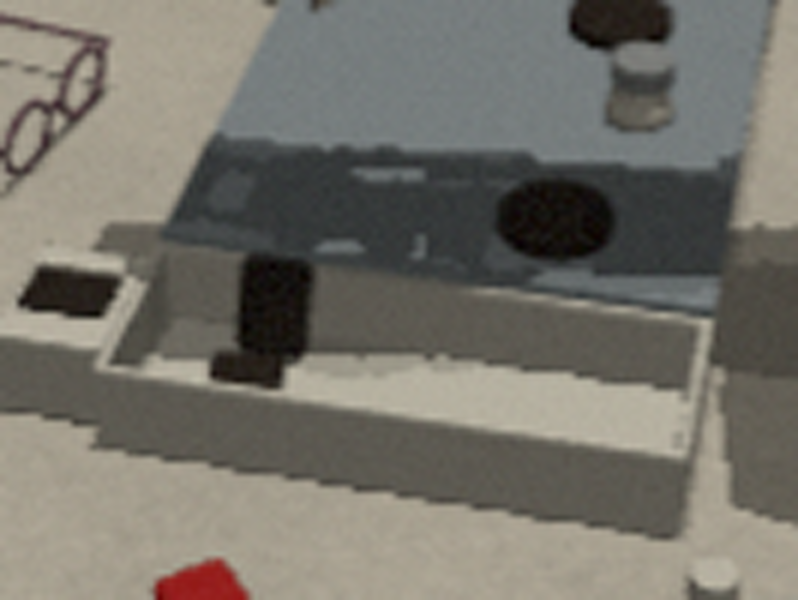

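```bash
python3 -m creep '[{"tx":0,"ty":-2.5,"tz":-2,"wx":0,"wy":0,"wz":0,"gripper":-0.22},{"tx":0,"ty":-5,"tz":-4,"wx":0,"wy":0,"wz":0,"gripper":-0.22},{"tx":0,"ty":-7.5,"tz":-6.5,"wx":0,"wy":0,"wz":0,"gripper":-0.22},{"tx":0,"ty":-10,"tz":-9,"wx":0,"wy":0,"wz":0,"gripper":-0.22},{"tx":0,"ty":-12.5,"tz":-11.5,"wx":0,"wy":0,"wz":0,"gripper":-0.22},{"tx":0,"ty":-15,"tz":-13.5,"wx":0,"wy":0,"wz":0,"gripper":-0.22},{"tx":0,"ty":-17.5,"tz":-14.8,"wx":0,"wy":0,"wz":0,"gripper":-0.22},{"tx":0,"ty":-17.5,"tz":-14.8,"wx":0,"wy":0,"wz":0,"gripper":-0.22}]'
python3 - <<'E'
from h import *
o,M=state();print(tob(*o["tool_pos"][:2]))
bgo(-59,-55,32)
for n in ("side","wrist"):
  w=cam(n); 
  if n=="side": print([tob(*p[:2]) for p in onplane(w,[(293,183)],61)])
  f=cv2.cvtColor(w["frame"],cv2.COLOR_RGB2BGR)
  cv2.imwrite(f"pics/{n}15.png",f if n=="wrist" else cv2.resize(f[130:230,230:363],None,fx=6,fy=6,interpolation=cv2.INTER_CUBIC))
E
```

```text
time: 13.45
tool_pos: [449.6, -40.3, 138.0]
tcp_rot: [-3.04, 1.566, 3.097]
contact_force: [1.5, -0.4, 0.1]
grip_width: 55.5
(np.float64(-64.2467977438406), np.float64(-51.017361681409895))
t cm [10.6  -0.39  0.58] w [-0.006 -0.005  0.   ] rows>= 2.547674408034471 0.06518085676427333
[(np.float64(-59.05827379978896), np.float64(-91.13624397621953))]
```

View pics/side15.png

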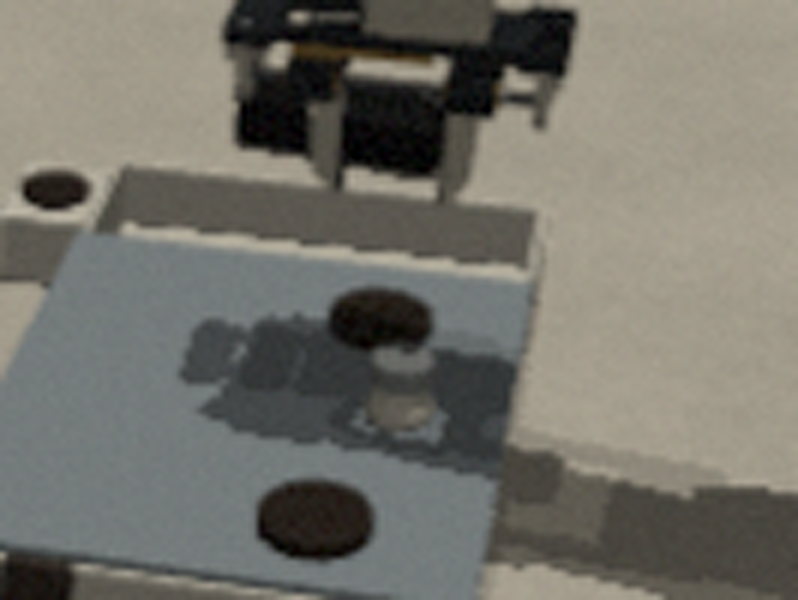

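View pics/wrist15.png

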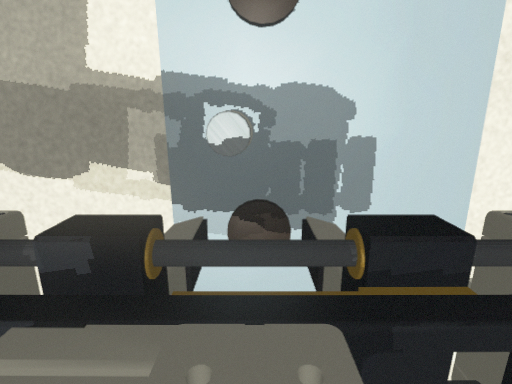

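```bash
python3 -m creep '[{"tx":2,"ty":-0.5,"tz":0.4,"wx":0,"wy":0,"wz":0,"gripper":-0.22},{"tx":5,"ty":-0.5,"tz":0.5,"wx":0,"wy":0,"wz":0,"gripper":-0.22},{"tx":8,"ty":-0.5,"tz":0.5,"wx":0,"wy":0,"wz":0,"gripper":-0.22},{"tx":8,"ty":-0.5,"tz":0.5,"wx":0,"wy":0,"wz":0,"gripper":-0.22}]'
python3 - <<'E'
from h import *
o,M=state();print(tob(*o["tool_pos"][:2]))
bgo(-59,-55,32)
w=cam("wrist"); p=onplane(w,[(230,132)],95); 
w=cam("side");cv2.imwrite(f"pics/side16.png",cv2.resize(cv2.cvtColor(w["frame"],cv2.COLOR_RGB2BGR)[130:230,230:363],None,fx=6,fy=6,interpolation=cv2.INTER_CUBIC))
E
```

```text
time: 13.88
tool_pos: [454.4, -42.4, 54.5]
tcp_rot: [2.991, 1.56, 2.847]
contact_force: [-1.7, -0.3, -0.2]
grip_width: 56.2
(np.float64(-59.25717262471195), np.float64(-52.420735017213154))
t cm [ 2.25 -0.26  0.05] w [-0.004 -0.01  -0.002] rows>= 0.5427160455879064 0.08752527407986573
```

View pics/side16.png

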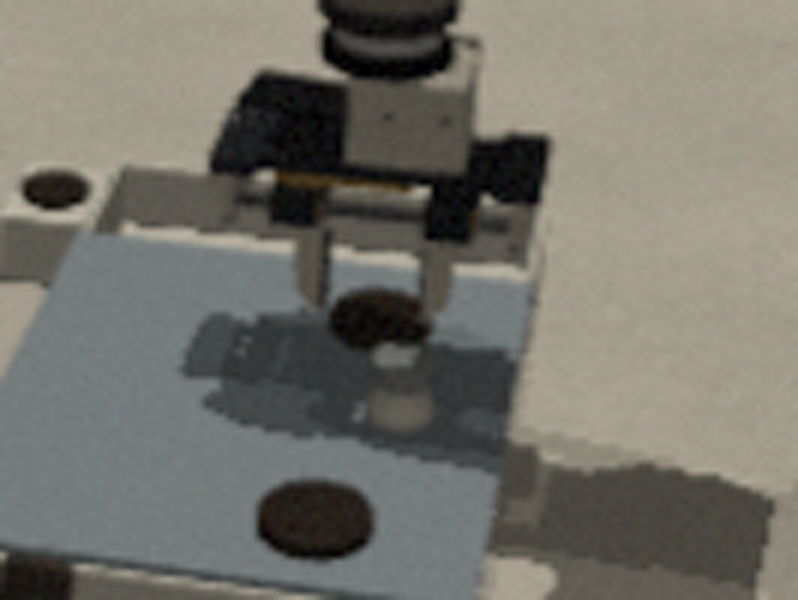

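```bash
python3 -m creep '[{"tx":1,"ty":0,"tz":0,"wx":0,"wy":0,"wz":0,"gripper":-0.22},{"tx":2,"ty":0,"tz":0,"wx":0,"wy":0,"wz":0,"gripper":-0.22},{"tx":2.2,"ty":0,"tz":0,"wx":0,"wy":0,"wz":0,"gripper":-0.22}]'
python3 -m creep '[{"tx":0.1,"ty":-0.7,"tz":0,"wx":0,"wy":0,"wz":0,"gripper":-0.22},{"tx":0.1,"ty":-1.4,"tz":0,"wx":0,"wy":0,"wz":0,"gripper":-0.22},{"tx":0.1,"ty":-2.4,"tz":0,"wx":0,"wy":0,"wz":0,"gripper":-0.22},{"tx":0.1,"ty":-3.4,"tz":0,"wx":0,"wy":0,"wz":0,"gripper":-0.22},{"tx":0.1,"ty":-4.4,"tz":0,"wx":0,"wy":0,"wz":0,"gripper":-0.22},{"tx":0.1,"ty":-5.4,"tz":0,"wx":0,"wy":0,"wz":0,"gripper":-0.22},{"tx":0.1,"ty":-6,"tz":0,"wx":0,"wy":0,"wz":0,"gripper":-0.22}]'
python3 - <<'E'
from h import *
o,M=state();print(tob(*o["tool_pos"][:2]))
w=cam("side");cv2.imwrite(f"pics/side17.png",cv2.resize(cv2.cvtColor(w["frame"],cv2.COLOR_RGB2BGR)[130:230,230:363],None,fx=6,fy=6,interpolation=cv2.INTER_CUBIC))
E
```

```text
time: 14.23
tool_pos: [458.4, -44.1, 38.1]
tcp_rot: [-0.044, 1.57, -0.188]
contact_force: [0.0, 0.5, 0.4]
grip_width: 56.0
time: 14.82
tool_pos: [448.8, -105.5, 36.7]
tcp_rot: [-0.656, 1.57, -0.803]
contact_force: [0.4, -0.9, 0.4]
grip_width: 56.1
(np.float64(-55.97370253399713), np.float64(-115.71958544197753))
```

View pics/side17.png

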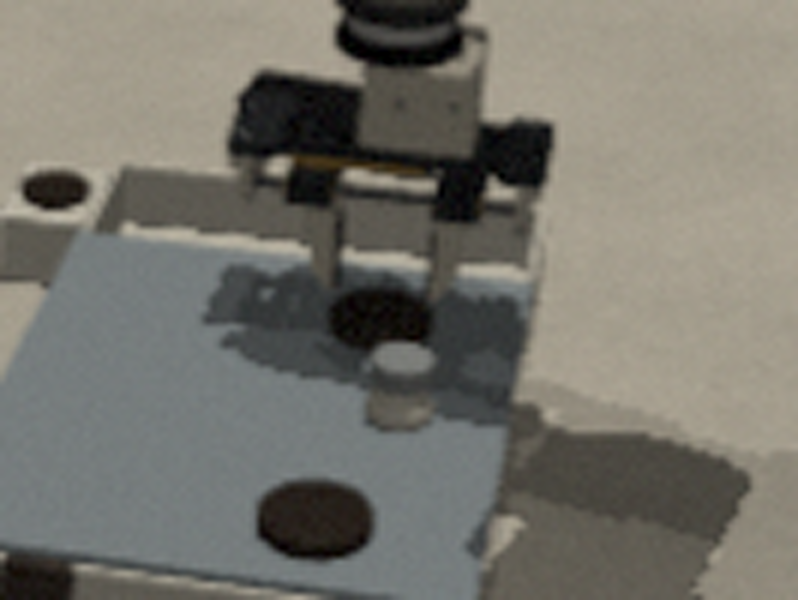

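The fingers passed over the disc at reported z = 37, so I'll back up and go lower.

```bash
python3 -m creep '[{"tx":-1.5,"ty":0,"tz":0,"wx":0,"wy":0,"wz":0,"gripper":-0.22},{"tx":-2,"ty":-0.2,"tz":0,"wx":0,"wy":0,"wz":0,"gripper":-0.22},{"tx":-2,"ty":2,"tz":-0.1,"wx":0,"wy":0,"wz":0,"gripper":-0.22},{"tx":-2,"ty":4,"tz":-0.2,"wx":0,"wy":0,"wz":0,"gripper":-0.22},{"tx":-2,"ty":6.2,"tz":-0.3,"wx":0,"wy":0,"wz":0,"gripper":-0.22},{"tx":-1,"ty":6.4,"tz":-0.3,"wx":0,"wy":0,"wz":0,"gripper":-0.22},{"tx":0,"ty":6.4,"tz":-0.3,"wx":0,"wy":0,"wz":0,"gripper":-0.22},{"tx":0.2,"ty":6.4,"tz":-0.3,"wx":0,"wy":0,"wz":0,"gripper":-0.22}]'
python3 - <<'E'
from h import *
o,M=state();print(tob(*o["tool_pos"][:2]))
bgo(-59,-52,29)
E
```

```text
time: 15.53
tool_pos: [454.5, -39.4, 33.5]
tcp_rot: [3.088, 1.569, 2.944]
contact_force: [-0.4, -0.9, 0.2]
grip_width: 55.7
(np.float64(-59.56555325174006), np.float64(-49.466431459480006))
t cm [ 0.45 -0.25  0.06] w [-0.003 -0.002 -0.   ] rows>= 0.12536844061542443 0.028706714754406067
```

```bash
python3 -m creep '[{"tx":0.25,"ty":0,"tz":0,"wx":0,"wy":0,"wz":0,"gripper":-0.22},{"tx":0.5,"ty":0,"tz":0,"wx":0,"wy":0,"wz":0,"gripper":-0.22},{"tx":0.5,"ty":0,"tz":0,"wx":0,"wy":0,"wz":0,"gripper":-0.22}]'
python3 -m creep '[{"tx":0.15,"ty":0,"tz":0,"wx":0,"wy":0,"wz":0,"gripper":-0.22},{"tx":0.15,"ty":0,"tz":0,"wx":0,"wy":0,"wz":0,"gripper":-0.22}]'
python3 -m creep '[{"tx":0.0,"ty":-0.5,"tz":0,"wx":0,"wy":0,"wz":0,"gripper":-0.22},{"tx":0,"ty":-1.2,"tz":0,"wx":0,"wy":0,"wz":0,"gripper":-0.22},{"tx":0,"ty":-2,"tz":0,"wx":0,"wy":0,"wz":0,"gripper":-0.22},{"tx":0,"ty":-2.8,"tz":0,"wx":0,"wy":0,"wz":0,"gripper":-0.22},{"tx":0,"ty":-3.6,"tz":0,"wx":0,"wy":0,"wz":0,"gripper":-0.22}]'
python3 - <<'E'
from h import *
o,M=state();print(tob(*o["tool_pos"][:2]))
w=cam("side");cv2.imwrite(f"pics/side18.png",cv2.resize(cv2.cvtColor(w["frame"],cv2.COLOR_RGB2BGR)[130:230,230:363],None,fx=6,fy=6,interpolation=cv2.INTER_CUBIC))
E
```

```text
time: 15.78
tool_pos: [455.2, -40.3, 29.5]
tcp_rot: [-1.741, 1.571, -1.886]
contact_force: [0.2, -0.1, 0.5]
grip_width: 56.0
time: 15.95
tool_pos: [455.3, -40.3, 28.1]
tcp_rot: [-0.317, 1.57, -0.462]
contact_force: [-0.7, -0.4, -0.7]
grip_width: 55.8
time: 16.37
tool_pos: [449.9, -76.8, 28.1]
tcp_rot: [-0.527, 1.571, -0.672]
contact_force: [-0.0, 0.4, -0.3]
grip_width: 55.9
(np.float64(-58.93267159643128), np.float64(-87.09093024249489))
```

View pics/side18.png

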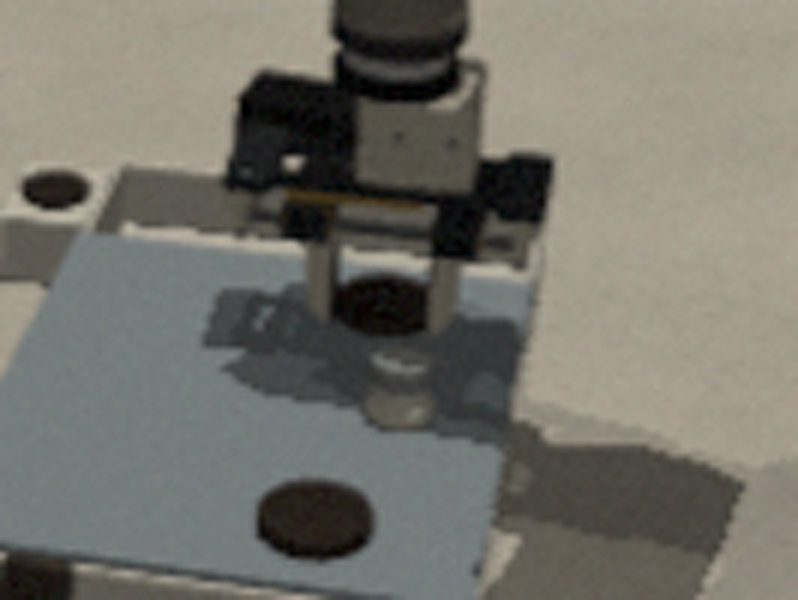

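The disc is now nested between the fingers at crop (380,305) and moving.

```bash
python3 -m creep '[{"tx":0,"ty":-1,"tz":0,"wx":0,"wy":0,"wz":0,"gripper":-0.22},{"tx":0,"ty":-2.2,"tz":0,"wx":0,"wy":0,"wz":0,"gripper":-0.22},{"tx":0,"ty":-3.5,"tz":0,"wx":0,"wy":0,"wz":0,"gripper":-0.22},{"tx":0,"ty":-4.8,"tz":0,"wx":0,"wy":0,"wz":0,"gripper":-0.22},{"tx":0,"ty":-6,"tz":0,"wx":0,"wy":0,"wz":0,"gripper":-0.22},{"tx":0,"ty":-7.2,"tz":0,"wx":0,"wy":0,"wz":0,"gripper":-0.22},{"tx":0,"ty":-8.4,"tz":0,"wx":0,"wy":0,"wz":0,"gripper":-0.22},{"tx":0,"ty":-9.6,"tz":0,"wx":0,"wy":0,"wz":0,"gripper":-0.22}]'
python3 -m creep '[{"tx":0,"ty":-0.8,"tz":0,"wx":0,"wy":0,"wz":0,"gripper":-0.22},{"tx":0,"ty":-1.4,"tz":0,"wx":0,"wy":0,"wz":0,"gripper":-0.22},{"tx":0,"ty":-1.4,"tz":0,"wx":0,"wy":0,"wz":0,"gripper":-0.22}]'
python3 - <<'E'
from h import *
o,M=state();print(tob(*o["tool_pos"][:2]))
w=cam("side");cv2.imwrite(f"pics/side19.png",cv2.resize(cv2.cvtColor(w["frame"],cv2.COLOR_RGB2BGR)[130:230,230:363],None,fx=6,fy=6,interpolation=cv2.INTER_CUBIC))
w=cam("scene");cv2.imwrite(f"pics/scene19.png",cv2.resize(cv2.cvtColor(w["frame"],cv2.COLOR_RGB2BGR)[130:280,180:380],None,fx=4,fy=4,interpolation=cv2.INTER_CUBIC))
E
```

```text
time: 17.08
tool_pos: [435.8, -171.9, 28.1]
tcp_rot: [-1.394, 1.571, -1.539]
contact_force: [-0.2, 0.6, -0.3]
grip_width: 55.9
time: 17.33
tool_pos: [434.0, -185.7, 28.0]
tcp_rot: [-0.845, 1.57, -0.991]
contact_force: [0.3, -0.0, 0.3]
grip_width: 56.0
(np.float64(-59.379318983257875), np.float64(-197.17218668653618))
```

View pics/side19.png

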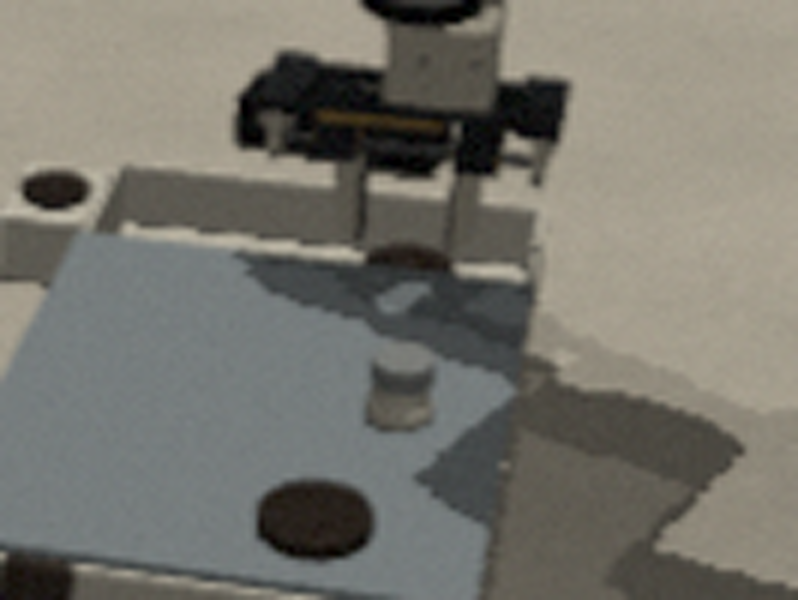

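View pics/scene19.png

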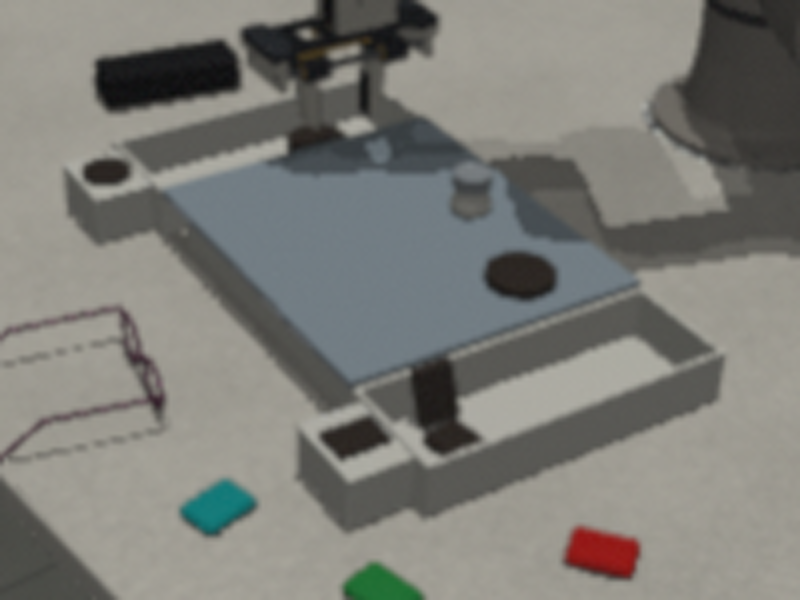

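```bash
python3 -m creep '[{"tx":-3,"ty":0,"tz":0,"wx":0,"wy":0,"wz":0,"gripper":-0.22},{"tx":-6,"ty":0,"tz":0,"wx":0,"wy":0,"wz":0,"gripper":-0.22},{"tx":-10,"ty":-1,"tz":0,"wx":0,"wy":0,"wz":0,"gripper":-0.22},{"tx":-13,"ty":-4,"tz":0,"wx":0,"wy":0,"wz":0,"gripper":-0.22},{"tx":-15,"ty":-7,"tz":0,"wx":0,"wy":0,"wz":0,"gripper":-0.22},{"tx":-15,"ty":-9,"tz":0,"wx":0,"wy":0,"wz":0,"gripper":-0.22},{"tx":-15,"ty":-9,"tz":0,"wx":0,"wy":0,"wz":0,"gripper":-0.22}]'
python3 - <<'E'
from h import *
o,M=state();print(tob(*o["tool_pos"][:2]))
w=cam("wrist");cv2.imwrite(f"pics/w20.png",cv2.cvtColor(w["frame"],cv2.COLOR_RGB2BGR))
E
```

```text
time: 18.02
tool_pos: [421.4, -276.8, 179.5]
tcp_rot: [-0.798, 1.566, -0.945]
contact_force: [0.2, 0.2, 0.3]
grip_width: 55.8
(np.float64(-59.07005373348579), np.float64(-289.1200900740491))
```

View pics/w20.png

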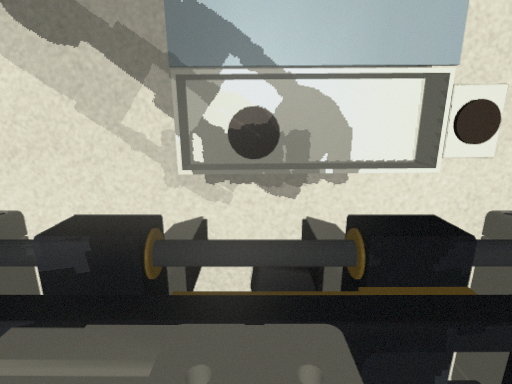

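Round 1 lies flat in the right bin at (254,132). For round 2 the gripper body has to stay clear of the pot. I'll push it away from the robot (+x) first, then along −y.

```bash
python3 -m creep '[{"tx":0,"ty":2.5,"tz":0,"wx":0.1,"wy":0,"wz":0,"gripper":-0.22},{"tx":0,"ty":5,"tz":0,"wx":0.2,"wy":0,"wz":0,"gripper":-0.22},{"tx":0,"ty":8,"tz":0,"wx":0.32,"wy":0,"wz":0,"gripper":-0.22},{"tx":0,"ty":11,"tz":0,"wx":0.44,"wy":0,"wz":0,"gripper":-0.22},{"tx":0,"ty":14,"tz":-0.5,"wx":0.56,"wy":0,"wz":0,"gripper":-0.22},{"tx":0,"ty":17.5,"tz":-1,"wx":0.68,"wy":0,"wz":0,"gripper":-0.22},{"tx":0,"ty":21,"tz":-1.5,"wx":0.8,"wy":0,"wz":0,"gripper":-0.22},{"tx":0,"ty":24,"tz":-2,"wx":0.9,"wy":0,"wz":0,"gripper":-0.22}]'
python3 - <<'E'
from h import *
o,M=state();print(tob(*o["tool_pos"][:2]),o["joint_positions"].round(2))
bgo(-97,128,140,-90)
c=cam("scene"); print("cleaner",[tob(*p[:2]) for p in onplane(c,[(398,252)],0)])
E
```

```text
time: 18.73
tool_pos: [434.7, -31.1, 177.3]
tcp_rot: [-2.562, 1.569, 2.675]
contact_force: [0.1, -0.2, 0.4]
grip_width: 56.4
(np.float64(-80.34225358323224), np.float64(-43.93992881868719)) [-0.25  0.2   1.78  0.    1.17  0.8 ]
t cm [  3.74   9.3  -14.55] w [ 0.665 -0.001  0.002] rows>= 4.237943124471 5.322336547138886
cleaner [(np.float64(-182.13255959035845), np.float64(443.04314706864284))]
```

```bash
python3 -m creep '[{"tx":0,"ty":2,"tz":-3,"wx":0.11,"wy":0,"wz":0,"gripper":-0.22},{"tx":0,"ty":4,"tz":-6,"wx":0.22,"wy":0,"wz":0,"gripper":-0.22},{"tx":0,"ty":6,"tz":-9,"wx":0.33,"wy":0,"wz":0,"gripper":-0.22},{"tx":1,"ty":8,"tz":-12,"wx":0.44,"wy":0,"wz":0,"gripper":-0.22},{"tx":2,"ty":9,"tz":-14,"wx":0.55,"wy":0,"wz":0,"gripper":-0.22},{"tx":3.7,"ty":9.2,"tz":-14.4,"wx":0.65,"wy":0,"wz":0,"gripper":-0.22},{"tx":3.7,"ty":9.2,"tz":-14.4,"wx":0.66,"wy":0,"wz":0,"gripper":-0.22},{"tx":3.7,"ty":9.2,"tz":-14.4,"wx":0.66,"wy":0,"wz":0,"gripper":-0.22}]'
python3 - <<'E'
from h import *
o,M=state();print(tob(*o["tool_pos"][:2]),o["joint_positions"].round(2))
bgo(-97,128,28,-90)
w=cam("wrist");cv2.imwrite(f"pics/w21.png",cv2.cvtColor(w["frame"],cv2.COLOR_RGB2BGR))
c=cam("scene");cv2.imwrite(f"pics/scene21.png",cv2.resize(cv2.cvtColor(c["frame"],cv2.COLOR_RGB2BGR)[130:280,180:380],None,fx=4,fy=4,interpolation=cv2.INTER_CUBIC))
E
```

```text
time: 19.45
tool_pos: [441.0, 137.2, 140.1]
tcp_rot: [-1.267, 1.567, -2.963]
contact_force: [-0.0, -0.4, 0.9]
grip_width: 56.1
(np.float64(-97.63159252354076), np.float64(123.56788104003965)) [ 0.14  0.28  1.77 -0.    1.09  1.83]
t cm [11.21  0.11 -0.45] w [0.015 0.001 0.004] rows>= 2.6902960535223013 0.12265113704180629
```

View pics/w21.png

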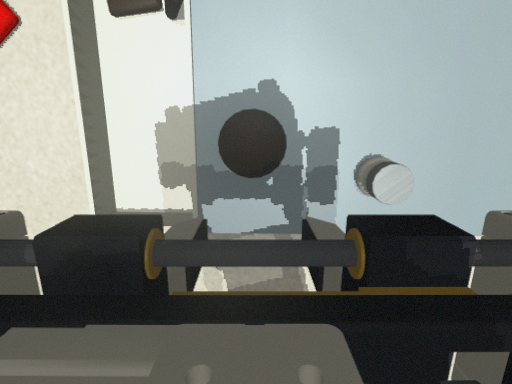

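View pics/scene21.png

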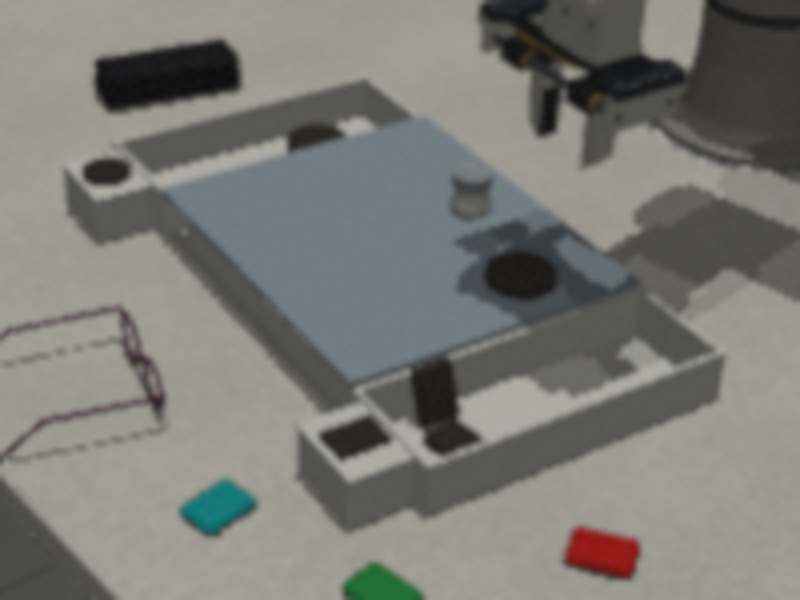

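Run:
```python
from h import *
w=cam("wrist");print([tob(*onplane(w,[p],z)[0][:2]) for p,z in (((252,143),67),((390,183),95))])
o,M=state();print(tob(*o["tool_pos"][:2]))
```

```text
[(np.float64(-50.929751574078864), np.float64(125.6278924340122)), (np.float64(-81.1777998671622), np.float64(7.177035822377498))]
(np.float64(-95.47993153150617), np.float64(122.69533220463586))
```

```bash
python3 -m creep '[{"tx":3,"ty":-0.2,"tz":-0.4,"wx":0.01,"wy":0,"wz":0,"gripper":-0.22},{"tx":6,"ty":-0.2,"tz":-0.4,"wx":0.01,"wy":0,"wz":0,"gripper":-0.22},{"tx":9,"ty":-0.2,"tz":-0.4,"wx":0.01,"wy":0,"wz":0,"gripper":-0.22},{"tx":10.5,"ty":-0.2,"tz":-0.4,"wx":0.01,"wy":0,"wz":0,"gripper":-0.22},{"tx":10.8,"ty":-0.2,"tz":-0.4,"wx":0.01,"wy":0,"wz":0,"gripper":-0.22},{"tx":10.8,"ty":-0.2,"tz":-0.4,"wx":0.01,"wy":0,"wz":0,"gripper":-0.22}]'
python3 - <<'E'
from h import *
o,M=state();print(tob(*o["tool_pos"][:2]))
bgo(-95,127,28,-90)
c=cam("side");cv2.imwrite(f"pics/side22.png",cv2.resize(cv2.cvtColor(c["frame"],cv2.COLOR_RGB2BGR)[140:240,220:353],None,fx=6,fy=6,interpolation=cv2.INTER_CUBIC))
E
```

```text
time: 20.1
tool_pos: [441.4, 140.1, 33.0]
tcp_rot: [-1.188, 1.57, -2.9]
contact_force: [-0.0, -0.8, 0.9]
grip_width: 55.7
(np.float64(-97.71602401162261), np.float64(126.4281219035136))
t cm [ 0.5   0.27 -0.06] w [-0.001  0.     0.001] rows>= 0.13672935030415115 0.009742410569187612
```

View pics/side22.png

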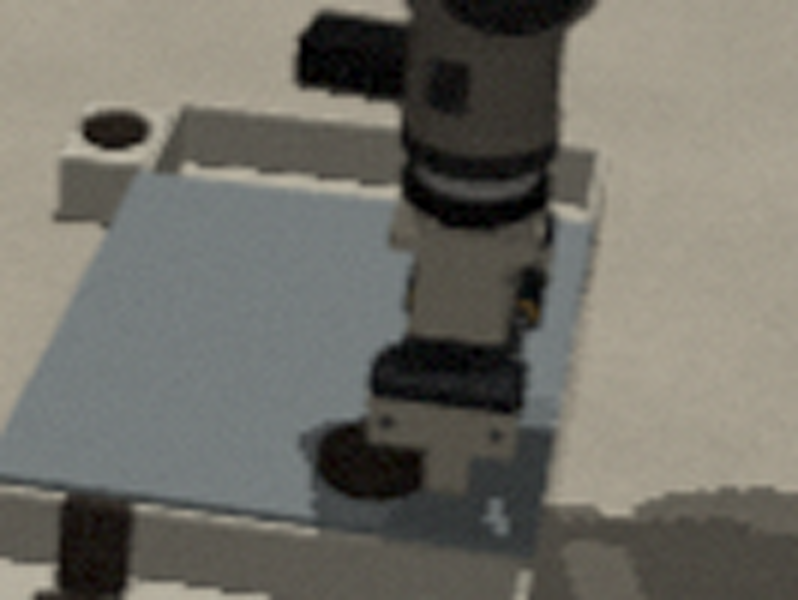

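```bash
python3 -m creep '[{"tx":0.3,"ty":0,"tz":0,"wx":0,"wy":0,"wz":0,"gripper":-0.22},{"tx":0.5,"ty":0,"tz":0,"wx":0,"wy":0,"wz":0,"gripper":-0.22},{"tx":0.5,"ty":0.8,"tz":0,"wx":0,"wy":0,"wz":0,"gripper":-0.22},{"tx":0.5,"ty":1.6,"tz":0,"wx":0,"wy":0,"wz":0,"gripper":-0.22},{"tx":0.5,"ty":2.4,"tz":0,"wx":0,"wy":0,"wz":0,"gripper":-0.22},{"tx":0.5,"ty":3.2,"tz":0,"wx":0,"wy":0,"wz":0,"gripper":-0.22},{"tx":0.5,"ty":4,"tz":0,"wx":0,"wy":0,"wz":0,"gripper":-0.22},{"tx":0.5,"ty":5,"tz":0,"wx":0,"wy":0,"wz":0,"gripper":-0.22}]'
python3 - <<'E'
from h import *
o,M=state();print(tob(*o["tool_pos"][:2]))
w=cam("wrist");cv2.imwrite(f"pics/w23.png",cv2.cvtColor(w["frame"],cv2.COLOR_RGB2BGR))
E
```

```text
time: 20.82
tool_pos: [491.5, 133.6, 28.0]
tcp_rot: [-1.137, 1.57, -2.849]
contact_force: [-0.9, 0.2, 1.2]
grip_width: 55.9
(np.float64(-47.18138914522597), np.float64(127.05954964595931))
```

View pics/w23.png

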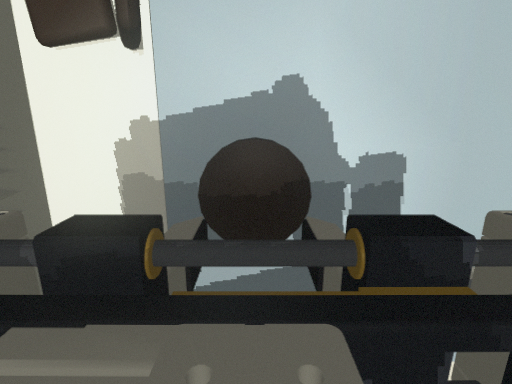

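```bash
python3 -m creep '[{"tx":0,"ty":1,"tz":0,"wx":0,"wy":0,"wz":0,"gripper":-0.22},{"tx":0,"ty":2.2,"tz":0,"wx":0,"wy":0,"wz":0,"gripper":-0.22},{"tx":0,"ty":3.4,"tz":0,"wx":0,"wy":0,"wz":0,"gripper":-0.22},{"tx":0,"ty":4.6,"tz":0,"wx":0,"wy":0,"wz":0,"gripper":-0.22},{"tx":0,"ty":5.8,"tz":0,"wx":0,"wy":0,"wz":0,"gripper":-0.22},{"tx":0,"ty":6.8,"tz":0,"wx":0,"wy":0,"wz":0,"gripper":-0.22},{"tx":0,"ty":7.4,"tz":0,"wx":0,"wy":0,"wz":0,"gripper":-0.22},{"tx":0,"ty":7.7,"tz":0,"wx":0,"wy":0,"wz":0,"gripper":-0.22}]'
python3 -m creep '[{"tx":0,"ty":-0.5,"tz":0,"wx":0,"wy":0,"wz":0,"gripper":-0.22},{"tx":0,"ty":-2,"tz":0,"wx":0,"wy":0,"wz":0,"gripper":-0.22},{"tx":-3,"ty":-2,"tz":0,"wx":0,"wy":0,"wz":0,"gripper":-0.22},{"tx":-6,"ty":-2,"tz":0,"wx":0,"wy":0,"wz":0,"gripper":-0.22},{"tx":-9,"ty":-2,"tz":0,"wx":0,"wy":0,"wz":0,"gripper":-0.22},{"tx":-10,"ty":-2,"tz":0,"wx":0,"wy":0,"wz":0,"gripper":-0.22}]'
python3 - <<'E'
from h import *
o,M=state();print(tob(*o["tool_pos"][:2]))
w=cam("wrist");cv2.imwrite(f"pics/w24.png",cv2.cvtColor(w["frame"],cv2.COLOR_RGB2BGR))
bgo(55,170,120,0)
E
```

```text
time: 21.53
tool_pos: [567.8, 122.7, 27.8]
tcp_rot: [1.085, 1.571, -0.627]
contact_force: [-0.5, 0.4, 0.5]
grip_width: 55.8
time: 22.03
tool_pos: [548.4, 126.2, 132.4]
tcp_rot: [1.8, 1.565, 0.089]
contact_force: [0.4, -0.3, 0.7]
grip_width: 55.8
(np.float64(10.215346980448372), np.float64(127.71618465523271))
t cm [ 1.3   4.43 -4.22] w [-1.571  0.004 -0.007] rows>= 1.4999778482265513 12.57072634317478
```

View pics/w24.png

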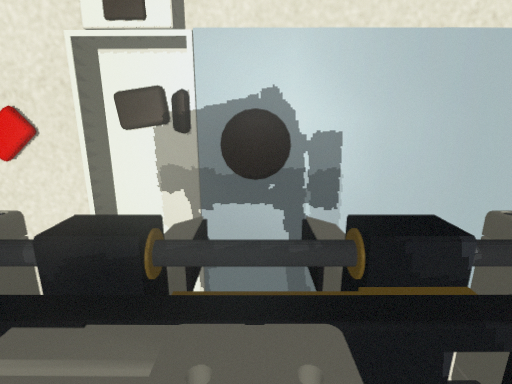

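```bash
python3 -m creep '[{"tx":0,"ty":0.6,"tz":-0.6,"wx":-0.12,"wy":0,"wz":0,"gripper":-0.22},{"tx":0,"ty":1.2,"tz":-1.2,"wx":-0.24,"wy":0,"wz":0,"gripper":-0.22},{"tx":0,"ty":1.8,"tz":-1.8,"wx":-0.36,"wy":0,"wz":0,"gripper":-0.22},{"tx":0,"ty":2.4,"tz":-2.2,"wx":-0.48,"wy":0,"wz":0,"gripper":-0.22},{"tx":0,"ty":3,"tz":-2.6,"wx":-0.6,"wy":0,"wz":0,"gripper":-0.22},{"tx":0,"ty":3.5,"tz":-3,"wx":-0.72,"wy":0,"wz":0,"gripper":-0.22},{"tx":0,"ty":4,"tz":-3.2,"wx":-0.84,"wy":0,"wz":0,"gripper":-0.22},{"tx":0,"ty":4.4,"tz":-3.3,"wx":-0.96,"wy":0,"wz":0,"gripper":-0.22}]'
python3 -m creep '[{"tx":0,"ty":0,"tz":0,"wx":-0.12,"wy":0,"wz":0,"gripper":-0.22},{"tx":0,"ty":0,"tz":0,"wx":-0.24,"wy":0,"wz":0,"gripper":-0.22},{"tx":0,"ty":0,"tz":0,"wx":-0.36,"wy":0,"wz":0,"gripper":-0.22},{"tx":0,"ty":0,"tz":0,"wx":-0.48,"wy":0,"wz":0,"gripper":-0.22},{"tx":0,"ty":0,"tz":0,"wx":-0.6,"wy":0,"wz":0,"gripper":-0.22},{"tx":0,"ty":0,"tz":0,"wx":-0.6,"wy":0,"wz":0,"gripper":-0.22},{"tx":0,"ty":0,"tz":0,"wx":-0.6,"wy":0,"wz":0,"gripper":-0.22}]'
python3 - <<'E'
from h import *
o,M=state();print(tob(*o["tool_pos"][:2]))
bgo(55,162,28,0)
for n,x,y in (("side",190,150),("scene",230,150)):
    c=cam(n);cv2.imwrite(f"pics/{n}25.png",cv2.resize(cv2.cvtColor(c["frame"],cv2.COLOR_RGB2BGR)[y:y+100,x:x+133],None,fx=6,fy=6,interpolation=cv2.INTER_CUBIC))
E
```

```text
time: 22.75
tool_pos: [594.4, 152.5, 126.1]
tcp_rot: [-2.277, 1.568, -3.022]
contact_force: [-0.6, 0.7, 0.2]
grip_width: 56.0
time: 23.33
tool_pos: [594.5, 152.2, 126.7]
tcp_rot: [-2.828, 1.569, -2.983]
contact_force: [-0.9, 0.1, 0.1]
grip_width: 56.1
(np.float64(52.17700931934965), np.float64(159.92402803845258))
t cm [9.87 0.22 0.3 ] w [-0.015 -0.002  0.001] rows>= 2.3691636893422285 0.11948512394766367
```

View pics/side25.png

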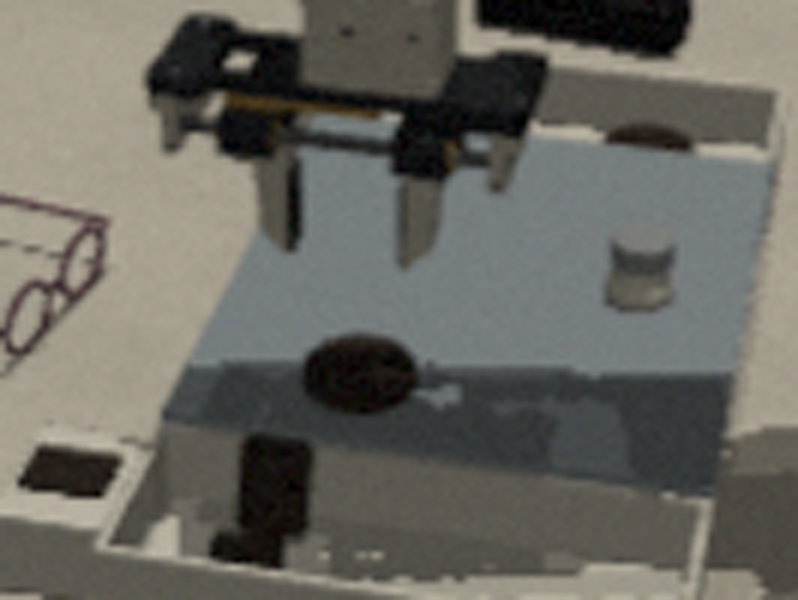

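View pics/scene25.png

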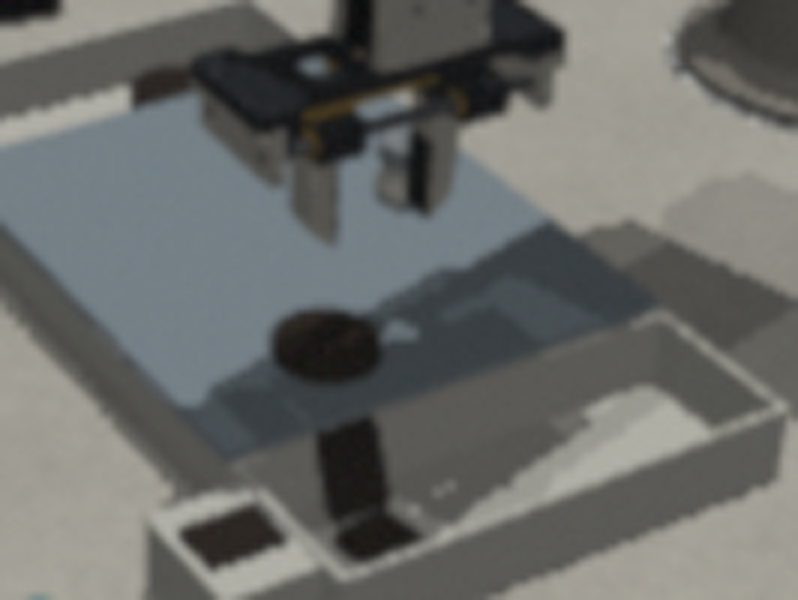

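```bash
python3 -m creep '[{"tx":3,"ty":0.1,"tz":0.3,"wx":-0.01,"wy":0,"wz":0,"gripper":-0.22},{"tx":6,"ty":0.2,"tz":0.3,"wx":-0.015,"wy":0,"wz":0,"gripper":-0.22},{"tx":8.5,"ty":0.2,"tz":0.3,"wx":-0.015,"wy":0,"wz":0,"gripper":-0.22},{"tx":9.3,"ty":0.2,"tz":0.3,"wx":-0.015,"wy":0,"wz":0,"gripper":-0.22},{"tx":9.5,"ty":0.2,"tz":0.3,"wx":-0.015,"wy":0,"wz":0,"gripper":-0.22},{"tx":9.5,"ty":0.2,"tz":0.3,"wx":-0.015,"wy":0,"wz":0,"gripper":-0.22}]'
python3 - <<'E'
from h import *
o,M=state();print(tob(*o["tool_pos"][:2]))
bgo(55,162,28,0)
c=cam("scene");cv2.imwrite(f"pics/scene26.png",cv2.resize(cv2.cvtColor(c["frame"],cv2.COLOR_RGB2BGR)[150:250,230:363],None,fx=6,fy=6,interpolation=cv2.INTER_CUBIC))
E
```

```text
time: 23.93
tool_pos: [598.9, 153.8, 33.2]
tcp_rot: [-1.848, 1.571, -1.986]
contact_force: [1.0, 0.0, -0.6]
grip_width: 56.3
(np.float64(56.35277991616765), np.float64(162.05814433489724))
t cm [ 0.52 -0.01 -0.14] w [ 0.003 -0.     0.   ] rows>= 0.1295431434478503 0.021566014465387633
```

View pics/scene26.png

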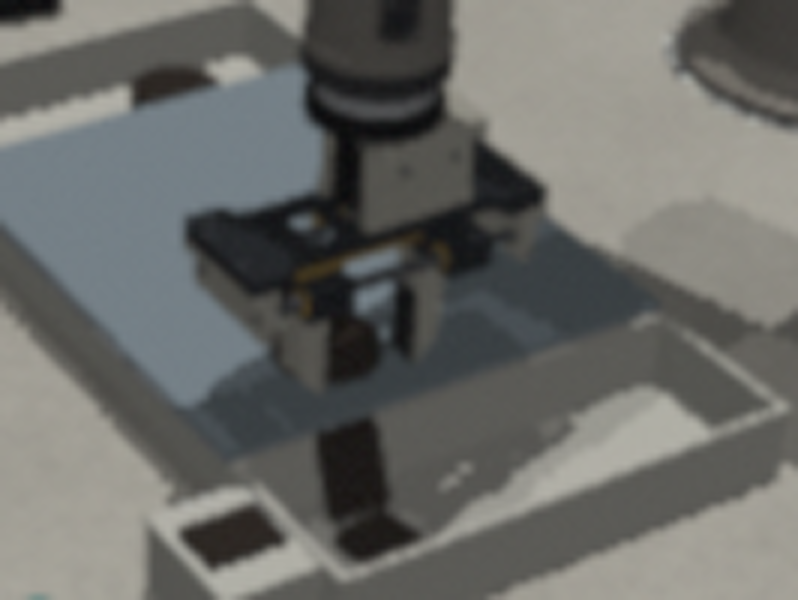

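```bash
python3 -m creep '[{"tx":0.3,"ty":0,"tz":0,"wx":0,"wy":0,"wz":0,"gripper":-0.22},{"tx":0.5,"ty":0,"tz":0,"wx":0,"wy":0,"wz":0,"gripper":-0.22},{"tx":0.5,"ty":-0.7,"tz":0,"wx":0,"wy":0,"wz":0,"gripper":-0.22},{"tx":0.5,"ty":-1.4,"tz":0,"wx":0,"wy":0,"wz":0,"gripper":-0.22},{"tx":0.5,"ty":-2.2,"tz":0,"wx":0,"wy":0,"wz":0,"gripper":-0.22},{"tx":0.5,"ty":-3.2,"tz":0,"wx":0,"wy":0,"wz":0,"gripper":-0.22},{"tx":0.5,"ty":-4.4,"tz":0,"wx":0,"wy":0,"wz":0,"gripper":-0.22},{"tx":0.5,"ty":-5.4,"tz":0,"wx":0,"wy":0,"wz":0,"gripper":-0.22}]'
python3 - <<'E'
from h import *
o,M=state();print(tob(*o["tool_pos"][:2]))
c=cam("scene");cv2.imwrite(f"pics/scene27.png",cv2.resize(cv2.cvtColor(c["frame"],cv2.COLOR_RGB2BGR)[130:280,180:380],None,fx=4,fy=4,interpolation=cv2.INTER_CUBIC))
E
```

```text
time: 24.65
tool_pos: [591.2, 98.6, 28.2]
tcp_rot: [-0.848, 1.571, -0.985]
contact_force: [-0.4, 1.1, 0.0]
grip_width: 55.9
(np.float64(56.4536313411307), np.float64(106.39620396342232))
```

View pics/scene27.png

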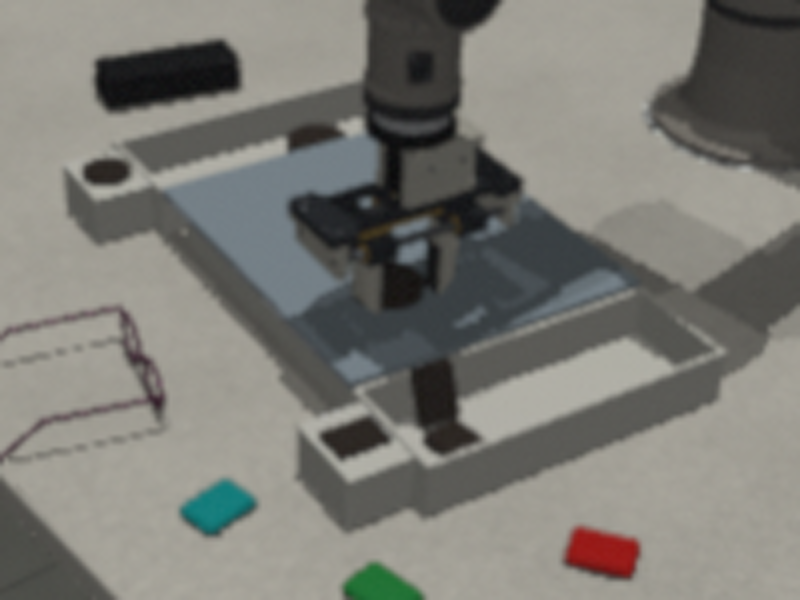

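```bash
python3 -m creep '[{"tx":0,"ty":-1,"tz":0,"wx":0,"wy":0,"wz":0,"gripper":-0.22},{"tx":0,"ty":-2.3,"tz":0,"wx":0,"wy":0,"wz":0,"gripper":-0.22},{"tx":0,"ty":-3.7,"tz":0,"wx":0,"wy":0,"wz":0,"gripper":-0.22},{"tx":0,"ty":-5.1,"tz":0,"wx":0,"wy":0,"wz":0,"gripper":-0.22},{"tx":0,"ty":-6.5,"tz":0,"wx":0,"wy":0,"wz":0,"gripper":-0.22},{"tx":0,"ty":-7.9,"tz":0,"wx":0,"wy":0,"wz":0,"gripper":-0.22},{"tx":0,"ty":-9.3,"tz":0,"wx":0,"wy":0,"wz":0,"gripper":-0.22},{"tx":0,"ty":-10.7,"tz":0,"wx":0,"wy":0,"wz":0,"gripper":-0.22}]'
python3 -m creep '[{"tx":0,"ty":-1.3,"tz":0,"wx":0,"wy":0,"wz":0,"gripper":-0.22},{"tx":0,"ty":-2.6,"tz":0,"wx":0,"wy":0,"wz":0,"gripper":-0.22},{"tx":0,"ty":-3.9,"tz":0,"wx":0,"wy":0,"wz":0,"gripper":-0.22},{"tx":0,"ty":-5.2,"tz":0,"wx":0,"wy":0,"wz":0,"gripper":-0.22},{"tx":0,"ty":-6.5,"tz":0,"wx":0,"wy":0,"wz":0,"gripper":-0.22},{"tx":0,"ty":-7.8,"tz":0,"wx":0,"wy":0,"wz":0,"gripper":-0.22},{"tx":0,"ty":-8.8,"tz":0,"wx":0,"wy":0,"wz":0,"gripper":-0.22},{"tx":0,"ty":-8.8,"tz":0,"wx":0,"wy":0,"wz":0,"gripper":-0.22}]'
python3 - <<'E'
from h import *
o,M=state();print(tob(*o["tool_pos"][:2]))
c=cam("scene");cv2.imwrite(f"pics/scene28.png",cv2.resize(cv2.cvtColor(c["frame"],cv2.COLOR_RGB2BGR)[130:280,180:380],None,fx=4,fy=4,interpolation=cv2.INTER_CUBIC))
E
```

```text
time: 25.37
tool_pos: [576.5, -7.3, 28.1]
tcp_rot: [-1.308, 1.571, -1.445]
contact_force: [-0.3, 0.0, 1.1]
grip_width: 55.9
time: 26.03
tool_pos: [564.6, -95.1, 28.1]
tcp_rot: [-1.168, 1.57, -1.306]
contact_force: [-0.4, -0.0, -0.2]
grip_width: 55.9
(np.float64(57.2532903561203), np.float64(-89.1949043644463))
```

View pics/scene28.png

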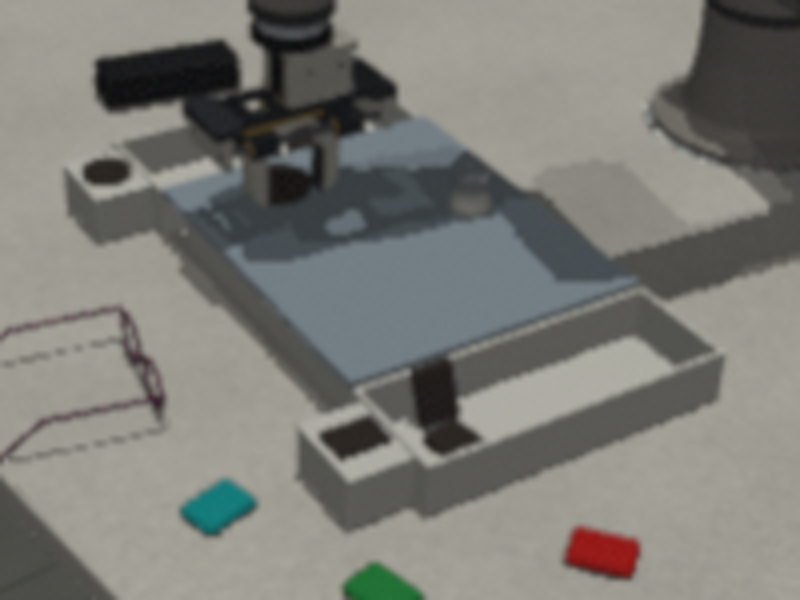

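The disc is still nested at crop (290,185) and the pot has not moved. It needs 10.8 cm more.

```bash
python3 -m creep '[{"tx":0,"ty":-1,"tz":0,"wx":0,"wy":0,"wz":0,"gripper":-0.22},{"tx":0,"ty":-2.2,"tz":0,"wx":0,"wy":0,"wz":0,"gripper":-0.22},{"tx":0,"ty":-3.5,"tz":0,"wx":0,"wy":0,"wz":0,"gripper":-0.22},{"tx":0,"ty":-4.8,"tz":0,"wx":0,"wy":0,"wz":0,"gripper":-0.22},{"tx":0,"ty":-6,"tz":0,"wx":0,"wy":0,"wz":0,"gripper":-0.22},{"tx":0,"ty":-7.2,"tz":0,"wx":0,"wy":0,"wz":0,"gripper":-0.22},{"tx":0,"ty":-8.4,"tz":0,"wx":0,"wy":0,"wz":0,"gripper":-0.22},{"tx":0,"ty":-9.6,"tz":0,"wx":0,"wy":0,"wz":0,"gripper":-0.22}]'
python3 -m creep '[{"tx":0,"ty":-0.8,"tz":0,"wx":0,"wy":0,"wz":0,"gripper":-0.22},{"tx":0,"ty":-1.3,"tz":0,"wx":0,"wy":0,"wz":0,"gripper":-0.22},{"tx":0,"ty":-1.3,"tz":0,"wx":0,"wy":0,"wz":0,"gripper":-0.22},{"tx":-3,"ty":-1.3,"tz":0,"wx":0,"wy":0,"wz":0,"gripper":-0.22},{"tx":-6,"ty":-1.3,"tz":0,"wx":0,"wy":0,"wz":0,"gripper":-0.22},{"tx":-10,"ty":-3,"tz":0,"wx":0,"wy":0,"wz":0,"gripper":-0.22},{"tx":-14,"ty":-6,"tz":0,"wx":0,"wy":0,"wz":0,"gripper":-0.22},{"tx":-17,"ty":-9,"tz":-1,"wx":0,"wy":0,"wz":0,"gripper":-0.22}]'
python3 -m creep '[{"tx":0,"ty":-1,"tz":0,"wx":0,"wy":0,"wz":0,"gripper":-0.22},{"tx":0,"ty":-1,"tz":0,"wx":0,"wy":0,"wz":0,"gripper":-0.22},{"tx":0,"ty":-1,"tz":0,"wx":0,"wy":0,"wz":0,"gripper":-0.22}]'
python3 - <<'E'
from h import *
o,M=state();print(tob(*o["tool_pos"][:2]))
w=cam("wrist");cv2.imwrite(f"pics/w29.png",cv2.cvtColor(w["frame"],cv2.COLOR_RGB2BGR))
c=cam("scene");cv2.imwrite(f"pics/scene29.png",cv2.cvtColor(c["frame"],cv2.COLOR_RGB2BGR))
c=cam("side");cv2.imwrite(f"pics/side29.png",cv2.resize(cv2.cvtColor(c["frame"],cv2.COLOR_RGB2BGR)[140:290,150:350],None,fx=4,fy=4,interpolation=cv2.INTER_CUBIC))
# leaning lens depth
for n in ("side",):
    v=c["z_map"];H,W=v.shape;u,r=np.meshgrid(np.arange(W),np.arange(H))
    p=cv2.undistortPoints(np.c_[u.ravel(),r.ravel()].astype(float).reshape(-1,1,2),c["K"],c["D"])[:,0]
    P=((np.c_[p,np.ones(len(p))]*v.ravel()[:,None])@c["R"].T+np.array(c["xyz"])).reshape(H,W,3)
    for uv in ((236,224),(236,227),(236,231),(236,235),(236,238),(231,241)):
        q=P[uv[1],uv[0]]; print(uv,c["frame"][uv[1],uv[0]],np.round(tob(*q[:2])),q[2].round(1))
E
```

```text
time: 26.75
tool_pos: [551.4, -189.5, 28.1]
tcp_rot: [-1.28, 1.571, -1.417]
contact_force: [-0.4, -0.0, -0.8]
grip_width: 56.0
time: 27.42
tool_pos: [534.0, -267.6, 192.3]
tcp_rot: [-0.191, 1.568, -0.325]
contact_force: [1.7, -0.8, -0.8]
grip_width: 56.1
time: 27.67
tool_pos: [530.9, -277.5, 188.7]
tcp_rot: [2.381, 1.569, 2.244]
contact_force: [0.5, 0.3, -0.1]
grip_width: 56.1
(np.float64(49.42864400324076), np.float64(-274.4956050401671))
(236, 224) [40 36 33] [ 83. 196.] 55.9
(236, 227) [25 13 20] [ 81. 201.] 48.1
(236, 231) [29 25 22] [ 80. 205.] 35.5
(236, 235) [28 28 21] [ 79. 210.] 23.3
(236, 238) [15  9  2] [ 79. 213.] 13.9
(231, 241) [40 35 28] [ 88. 237.] 18.3
```

View pics/w29.png

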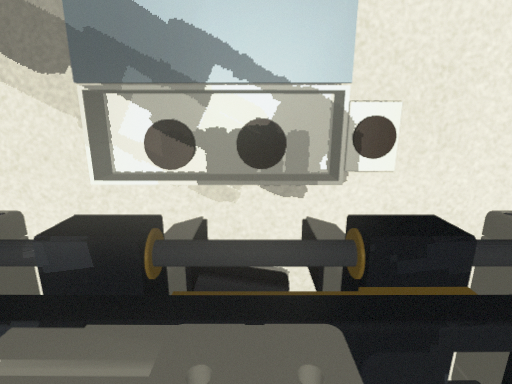

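View pics/side29.png

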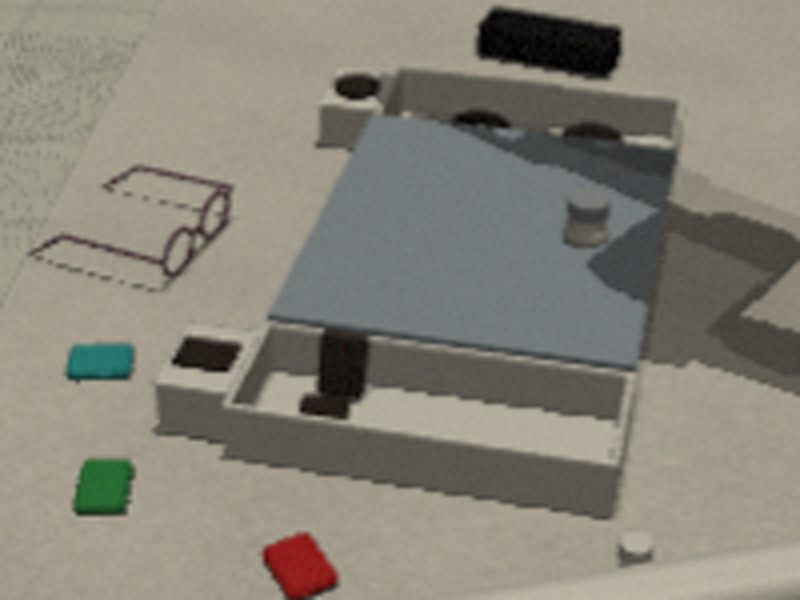

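View pics/scene29.png

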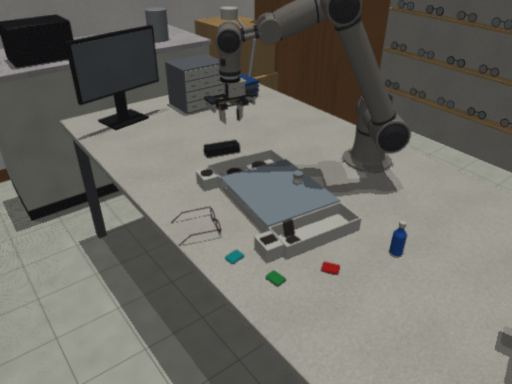

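All four lenses are in their bins. The leaning cut lens has its centre at about z = 31 mm, 16 mm inside the wall limit. The bystanders have not moved and the robot touches nothing.

```bash
python3 -c "
from plant import *
print(close_job()); print(get_obs()['time'])"
```

```text
the job is handed in; nothing more can be done
None
the job is handed in; nothing more can be done
```

I slid all four lenses off the board and handed the job in at about 28 s of the allowed 72 s. Both cut lenses went into the left (+y) bin with the rounded-rectangle specimen, and both round blanks into the right (−y) bin with the disc. The second round blank went in two pushes, away from the robot and then along −y, to keep the gripper clear of the screw pot.

**Last checks:** The final pictures show both rounds flat in the right bin and one cut lens flat in the left bin. The other cut lens leans against the near wall on top of the first. By the depth image its centre is at about z = 31 mm, below the 50 mm rim, and about 16 mm inside the bin's y limit. The screw pot, spectacles, case and bottle look unmoved, and the gripper was clear of everything.

**What disagreed or went wrong:**
- **Fingertip height:** The tips sat about 27 mm higher than the reported TCP. My first passes at one cut lens and one round blank therefore went over them without touching. I repeated both with the tool at a reported z of about 28–29 mm.
- **Force spike:** The wrist force rose briefly to about 28 N as the second cut lens dropped, well under the 120 N limit.

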